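Wind a barrel to the set torque on the torque balance, hold it there, and let it down

ROBOT

A 6-joint arm with a two-finger parallel gripper is mounted at the origin on the work surface. World frame = base frame: x ahead of the robot, y to its left, z up, the work surface at z = 0. Lengths are in m, angles in rad, forces in N, time in s.
With the tool pointing down it reaches from about 0.25 to 0.775 m from the base axis. Payload 4 kg.
Tool frame: the origin (TCP) lies midway between the tips of the shut fingers; the grasp point (between the pads) lies 19 mm behind it; z points along the fingers, y is the line along which they close (so a half turn about z gives the same grasp; the last joint's range is limited). The gripper opens to 94 mm and grips with 3 to 60 N. Pads are 16 mm wide; open, the fingers measure 119 mm over their backs; the gripper's body (75 mm by 177 mm) begins 78 mm behind the grasp point.
Start: joints at [1.07, 0.087, 1.371, -0, 1.684, -0.103], TCP at [0.213, 0.507, 0.206] pointing down, gripper open.
Joint ranges: [-3.1, 3.1], [-0.76, 2.03], [0.27, 2.55], [-1.08, 4.22], [0.17, 2.65], [-2.57, 2.57]. Speed limits (rad/s): [2.79, 2.79, 3.14, 3.14, 3.14, 3.14].

INTERFACE

Orientations are given as [roll, pitch, yaw] about the fixed x, y, z axes, in that order (R = Rz(yaw) Ry(pitch) Rx(roll)).
In Python, from bench import robot gives the robot as it stands. The module is installed in compiled form; this text tells all that it offers.
- The arm moves only by the tool arm_command, never from a script. Its argument "targets" is a list of rows, each a list of 4 numbers: the shift along the world's x, y, z as a fraction of full scale, then the turn about the world's z as a fraction of full scale. A call has 1 to 8 rows; each row is the pose to reach, as a shift and turn from the pose commanded when the call began; what a row does not reach only later rows make up. Full scale, the value 1, is 0.5 m for a shift and 120 degrees for a turn. A row lasts 1/12 s, in which the tool goes at most 41.7 mm and 7.16 degrees, less where a joint would pass 70% of its speed; a pose out of reach is approached as far as the arm can. A call with a number of a shift or a turn outside -1 to 1 is refused whole. A call with a gripper value outside its range is refused whole. "claw" is the closure, from 0 (fully open) to 1 (shut), set as the call begins (left out, the last holds). The fingers move at their own pace and stop on an object; the grip force is fixed at half the most. Time passes only in rows, so rows that repeat a pose let the fingers close. It gives the time, the measured TCP pose, the force, the opening and the grip force at its end, in the units of the state.
- robot.get_obs(): the state, without advancing time (a new reading comes with each control period).
- robot.snapshot(name): name is "scene" or "top"; returns the picture (384x512x3 uint8, red, green, blue); there is no depth.
- robot.camera_info(name): a dict with "vfov" (degrees; the focal length in pixels is half the picture's height over the tangent of half this angle, whatever the lens; pixels are square), "cx", "cy" (the principal point, pixels), "extrinsics" (4x4, takes a point from camera to world coordinates). Camera axes: x right, y up, looking along -z (the intrinsics and any distortion apply to the point x, -y, -z); pixel columns grow to the right and rows downward; lengths in m; the calibration is good to about 2 mm. A picture is of the moment at which its call begins. camera_info takes no time and is no camera call.
- robot.close_job(): hands the job in; it is judged then, once.
The state is a dict: "time": time; "joint_positions": joint angles; "qvel": joint speeds; "joint_torque": joint torques, N m; "tool_pos": TCP position; "ee_rot": TCP orientation; "wrist_force": force on the tool from outside, world axes, zero at the start; "wrist_torque": the same for the moment, N m; "width": finger opening in m; "finger_force": force on a finger pad.
Only numpy, scipy, OpenCV 4.12 (cv2) and the standard library are available. Lean on these libraries where they do the work, as an engineer would, in place of code of your own. Each camera call takes 0.05 s, during which the arm holds its last target. There are 200 camera calls.

TASK

A clock barrel with a slipping mainspring is set up in the torque balance on the bench. Wind it with the crank until the beam's pointer stands at the brass index and keep the pointer on the index for at least seven seconds without a break while the spring slips, then let the spring down gently until the pointer stands at the zero mark, and let go with beam and crank at rest. Do not touch the beam or move the index, never let the pointer run well past the index or swing well below zero, and leave the other things on the bench where they are.

Things in the scene. Friction and masses are not known exactly. Their poses are not given: they have to be found in the camera images.
- stand: Torque balance: grey cast base 200 x 260 mm with two A-shaped bearing frames, fixed to the bench. Origin on the bench below the middle of the level arbor; x runs along the arbor from the crank side to the beam and scale side, y left as seen from the crank side, z up. Base from x = -85 to +115 mm, 22 mm high. White sector scale at x = +52 mm, top at 330 mm.
- pivot (a point): Point on the arbor's axis at x = 0 of the stand frame, 190 mm above the bench; axes as the stand's. All angles are about this axis. The scale has black graduations every 0.05 rad, longer ones every 0.1, and one long thick zero mark straight above the axis.
- arbor (a joint): The beam's reading, rad: 0 with the beam level and the pointer straight up at zero, growing as the pointer swings to +y of the stand. Stops at -0.35 and 0.8. Gravity pulls it back to zero with nominally 0.18 N m per rad; inertia nominally 0.053 kg m2; both scale with the beam's hidden mass (0.6 to 1.5). Little friction: with the crank held it swings with a period of about 2.5 s, dying out slowly.
- pointer_tip (a point): Tip of the dark steel pointer that is fixed to the beam: 125 mm from the arbor's axis, at x = +74 mm of the stand frame, straight above the axis at reading 0. Its axes turn with the beam: x along the arbor, z along the pointer.
- beam: Steel beam 370 mm long with two brass weights (54 mm diameter, 52 mm high) 160 mm either side of the arbor, and the pointer; nominally 2.3 kg. It hangs on the far side of the stand, at x = +80 mm. Origin at point pivot; turns with the reading. Not to be touched.
- index (a joint): Setting of the index, rad, same zero and direction as joint arbor: the reading to bring the pointer to, 0.25 to 0.40. Stays put unless touched.
- index_tip (a point): Where the pointer's tip must come: 125 mm from the arbor's axis, in the pointer's plane, in line with the index, a small brass tab 10 mm wide with a thumb nut riding on the rim of the scale. Its axes turn with the index: z radially outwards, y the way of growing reading (when the index is at zero).
- barrel (a joint): Wind-up of the mainspring, rad: angle of the brass barrel relative to the beam; 0 when slack, growing as the crank winds. The spring drives the beam with 0.14 N m per rad of this.
- crank (a joint): Slip of the spring's bridle in its grease, rad: angle of the crank relative to the barrel; it starts between -0.3 and 0.4. It creeps at (spring torque) / (0.8 N m s), about 0.07 rad/s at reading 0.3, so with the crank held still the reading sags; wind on to keep it. The crank's angle in the stand, from straight up towards +y, is joint arbor + joint barrel + joint crank.
- crank_hub (a point): Balanced steel crank, arm in the plane x = -78 mm of the stand, round counterweight 40 mm in diameter at its short end; this point is on the arbor's axis in the arm's plane, z towards the sleeve. Turning the sleeve from near the top over to +y and down winds; up to about 2.5 rad of travel is needed. No ratchet: let go under load it runs back.
- grip_mid (a point): Middle of the crank's dark wooden sleeve, a round handle 22 mm in diameter lying parallel to the arbor from x = -88 to -174 mm of the stand frame, its centre line 100 mm from the arbor's axis; this point is at x = -135 mm. The sleeve spins freely on its pin, so a grip from above, fingers closing along the stand's y, can keep its direction while the crank goes round.
- cover: Brass barrel cover, disc 68 mm in diameter, 11 mm high, on the bench beside the stand on the crank side. Leave alone. Origin under its centre.
- key: Let-down key with wooden handle, 160 mm long, lying on the bench at the +y side of the stand. Leave alone.
- loupe: Black eye loupe, 42 mm in diameter, 36 mm high. Leave alone.
- holder: Steel movement holder with a brass movement, 48 mm in diameter, 22 mm high. Leave alone.
- tweezers: Steel tweezers, 130 mm long, lying on the bench. Leave alone.
- oilstand: Low dark oil stand 45 x 110 mm with three glass oil cups, 35 mm high. Leave alone.
- belljar: Glass dust dome on a wooden foot, 124 mm in diameter, 128 mm high. Leave alone.

How it is judged:
By the outcome, as a careful person would: the job done as asked, in the order asked, and still so for the second after the job is handed in, with the robot touching nothing.
It also fails if it takes over 67 s, if anything falls off the work surface, if the arm or the gripper's body presses on something with over 40 N, if the wrist force passes 120 N, or if a joint passes its speed limit or range.

## Working session

There is one attempt and no reset: what is moved stays moved. The work goes in short steps, Python scripts to look and compute and a tool call to move; the robot and the scene stay as the last step left them, time stands still between calls to the robot, and variables do not carry over. Pictures are saved under pics/ and viewed, at most 10 in all, crops included, and the job is handed in when it is done.

Besides the shell and the picture viewer there is one more tool, called after "Call:" as a command line: name --pt "numbers of a row" for each row, then --argument value for the rest. arm_command: Moves the arm, as the interface text tells. Shift numbers are shares of 0.5 m and turn numbers shares of 120 degrees, none past 1 either way. Its arguments: {"type":"object","properties":{"targets":{"type":"array"},"claw":{"type":"number"}},"required":["targets"]}

```bash
mkdir -p pics
cat > h.py <<'E'
import numpy as np,cv2
from bench import robot
def snap(n,f=None):
    im=robot.snapshot(n)[:,:,::-1].copy()
    if f: cv2.imwrite('pics/'+f,im)
    return im
E
python3 - <<'E'
from h import *
for n in("scene","top"):
    snap(n,n+'0.png'); c=robot.camera_info(n); print(n,{k:(np.round(v,4).tolist() if k=='extrinsics' else v) for k,v in c.items()})
o=robot.get_obs(); print(o)
E
```

```text
scene {'vfov': 57.93947237709647, 'cx': 260.8874386431547, 'cy': 190.04659019419557, 'extrinsics': [[-0.6429, -0.5213, 0.5612, 1.108], [0.7657, -0.417, 0.4898, 0.5409], [-0.0213, 0.7445, 0.6673, 0.9073], [0.0, 0.0, 0.0, 1.0]]}
top {'vfov': 46.166274357039235, 'cx': 253.04671200843038, 'cy': 193.20636365234742, 'extrinsics': [[-0.0206, 0.9865, -0.1626, 0.3005], [-0.9998, -0.0199, 0.006, 0.041], [0.0026, 0.1627, 0.9867, 1.7057], [0.0, 0.0, 0.0, 1.0]]}
{'time': 0.1, 'joint_positions': array([ 1.06989794e+00,  8.78848711e-02,  1.37208665e+00, -3.06308874e-05,
        1.68362298e+00, -1.03068866e-01]), 'qvel': array([-9.31120214e-05, -5.50596694e-04, -4.56327977e-03, -1.88758858e-03,
       -2.26098539e-04, -4.69602841e-05]), 'joint_torque': array([ 2.60220222e-03, -3.41248941e+01, -3.03300619e+01,  7.19216047e-02,
        3.04638525e-02, -9.44388989e-05]), 'tool_pos': array([0.21283718, 0.50660728, 0.20442753]), 'ee_rot': array([-3.13959830e+00, -1.75681347e-04,  2.74375954e+00]), 'wrist_force': array([ 0.20734413,  0.25604339, -0.60852703]), 'wrist_torque': array([-0.02164693, -0.0479112 ,  0.00989341]), 'finger_force': 0.0, 'width': 0.09387021450410439}
```

View pics/scene0.png

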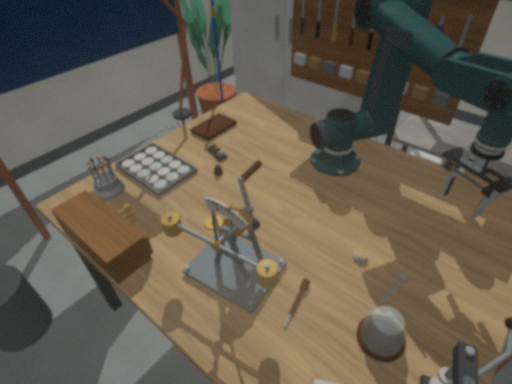

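View pics/top0.png

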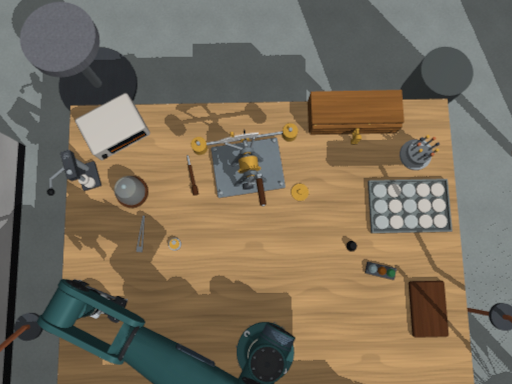

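The scene view shows the balance at about (230,250), with its sleeve at (251,170). In the top view the stand is at (248,165), the beam on its far side, the sleeve at (261,190) and the cover at (300,192). I'll enlarge both.

Run:
```python
import cv2
a=cv2.imread('pics/scene0.png')[145:315,150:310]; b=cv2.imread('pics/top0.png')[115:215,180:320]
cv2.imwrite('pics/c1.png',cv2.resize(a,None,fx=3.5,fy=3.5,interpolation=cv2.INTER_CUBIC))
cv2.imwrite('pics/c2.png',cv2.resize(b,None,fx=5,fy=5,interpolation=cv2.INTER_CUBIC))
```

```text
(no output)
```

View pics/c1.png

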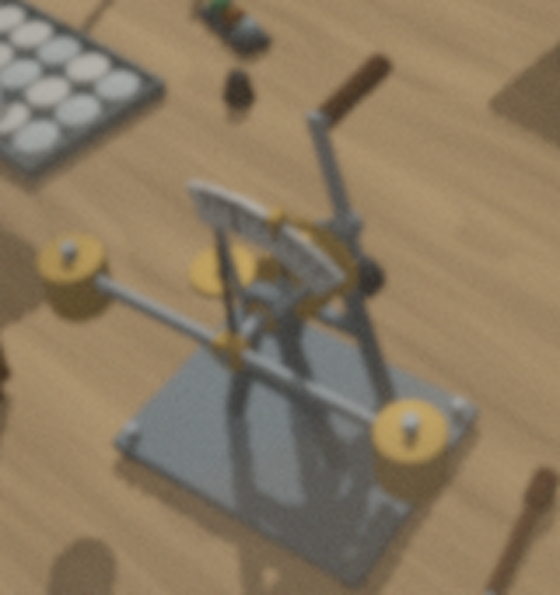

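View pics/c2.png

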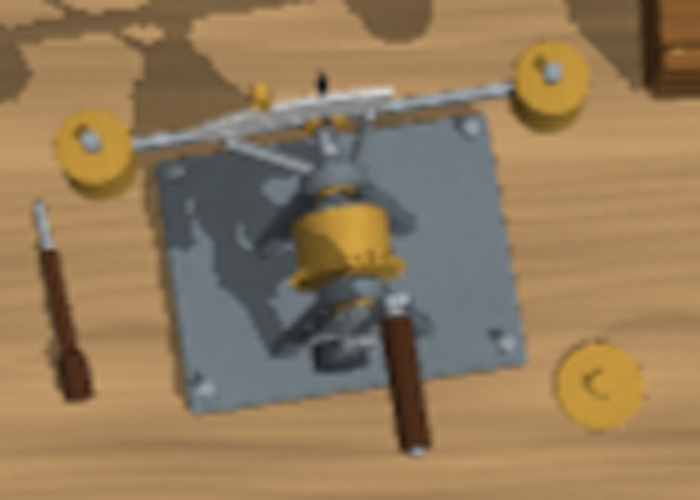

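The crops show the base corners, both weights, the dark pointer tip at about (222,232) in c1, the brass index tab at about (278,220) in c1 and (260,93) in c2, and the sleeve leaning to −y. Next I'll fit the stand's pose and triangulate the sleeve.

```bash
cat >> h.py <<'E'
def cam(n):
    c=robot.camera_info(n); E=np.array(c['extrinsics']); f=192/np.tan(np.radians(c['vfov'])/2)
    return c['cx'],c['cy'],f,E
def ray(n,uv):
    cx,cy,f,E=cam(n); d=E[:3,:3]@np.array([(uv[0]-cx)/f,-(uv[1]-cy)/f,-1]); return E[:3,3],d/np.linalg.norm(d)
def onz(n,uv,z):
    o,d=ray(n,uv); return o+d*(z-o[2])/d[2]
def tri(a,b):
    o1,d1=ray('scene',a);o2,d2=ray('top',b)
    s=np.linalg.lstsq(np.c_[d1,-d2],o2-o1,rcond=None)[0]; p,q=o1+d1*s[0],o2+d2*s[1]; return (p+q)/2,np.linalg.norm(p-q)
def proj(n,P):
    cx,cy,f,E=cam(n); p=(np.asarray(P)-E[:3,3])@E[:3,:3]; return np.array([cx-f*p[0]/p[2],cy+f*p[1]/p[2]])
c1=lambda x,y:np.array([150+(x+.5)/3.5-.5,145+(y+.5)/3.5-.5])
c2=lambda x,y:np.array([180+(x+.5)/5-.5,115+(y+.5)/5-.5])
E
python3 - <<'E'
from h import *
C2=[(155,168),(485,115),(525,360),(192,410)]; C1=[(352,575),(118,440),None,(478,408)]
S=np.array([[.115,.13],[.115,-.13],[-.085,-.13],[-.085,.13]])
def fit(P,S):
    Pm,Sm=P.mean(0),S.mean(0);a=P-Pm;b=S-Sm
    th=np.arctan2((b[:,0]*a[:,1]-b[:,1]*a[:,0]).sum(),(a*b).sum());R=np.array([[np.cos(th),-np.sin(th)],[np.sin(th),np.cos(th)]])
    t=Pm-R@Sm;print(th,t,'res mm',np.round(1e3*(P-S@R.T-t),1).tolist());return th,t
T=np.array([onz('top',c2(*p),.022)[:2] for p in C2]);fit(T,S)
k=[0,1,3];Q=np.array([onz('scene',c1(*C1[i]),.022)[:2] for i in k]);fit(Q,S[k])
for nm,a,b in[('sleeve in',(330,115),(398,318)),('sleeve out',(382,62),(415,447)),('W+',(410,432),(95,145)),('W-',(72,255),(550,78)),('tip',(221,232),(322,78)),('tab',(278,220),(260,93)),('cover',(222,270),(599,385))]:
    print(nm,tri(c1(*a),c2(*b)))
E
```

```text
0.13665841824411587 [0.66505854 0.0480059 ] res mm [[-4.4, -1.8], [-2.6, 0.4], [2.5, 2.9], [4.5, -1.5]]
0.12948116930932654 [0.66469993 0.04858704] res mm [[-2.3, -7.1], [-2.1, 8.0], [4.4, -0.9]]
sleeve in (array([0.58000896, 0.01439098, 0.29008815]), np.float64(0.006659356904504263))
sleeve out (array([0.49845817, 0.00323104, 0.28855379]), np.float64(0.0009309559016116507))
W+ (array([0.72457679, 0.2167296 , 0.20219726]), np.float64(0.002120362744473121))
W- (array([ 0.7656237 , -0.09870142,  0.20580426]), np.float64(0.0003232716479410694))
tip (array([0.73627823, 0.05806599, 0.30833842]), np.float64(0.00159789042636664))
tab (array([0.71921575, 0.09792893, 0.33181375]), np.float64(0.003662447626294455))
cover (array([ 0.58369425, -0.14693226,  0.00316263]), np.float64(0.00026649122444871026))
```

The two views agree: stand at about (0.6655, 0.0484), yaw 0.130, beam level. Next I'll build a reading estimator from the weights in the scene view and measure the index tab by colour.

```bash
cat >> h.py <<'E'
TH=.130; O=np.array([.6655,.0484,0]); R=np.array([[np.cos(TH),-np.sin(TH),0],[np.sin(TH),np.cos(TH),0],[0,0,1]])
def onx(n,uv,x):  # ray onto plane x of the stand frame -> stand y, z above axis
    o,d=ray(n,uv); o=R.T@(o-O); d=R.T@d; p=o+d*(x-o[0])/d[0]; return p[1],p[2]-.19
def brass(im):
    h=cv2.cvtColor(im,cv2.COLOR_BGR2HSV); return cv2.inRange(h,(17,135,75),(32,255,255))
def blobs(im,box,amin=4):
    x0,y0,x1,y1=box; n,_,st,ce=cv2.connectedComponentsWithStats(brass(im)[y0:y1,x0:x1])
    return [(st[i,4],ce[i]+[x0,y0]) for i in range(1,n) if st[i,4]>=amin]
def reading(im):
    b=[c for a,c in sorted([b for b in blobs(im,(150,190,290,310),60)],key=lambda t:-t[0])]
    l=[c for c in b if c[0]<190]; r=[c for c in b if c[0]>250]
    if not l or not r: return None
    l,r=onx('scene',l[0],.08),onx('scene',r[0],.08); return -np.arctan2(r[1]-l[1],r[0]-l[0]),r[0]-l[0]
E
python3 - <<'E'
from h import *
s=cv2.imread('pics/scene0.png');t=cv2.imread('pics/top0.png')
print([(a,c.round(1)) for a,c in blobs(s,(150,190,290,310))]);print(reading(s))
print([(a,c.round(1)) for a,c in blobs(t,(180,115,320,170),3)])
h=cv2.cvtColor(s,cv2.COLOR_BGR2HSV);print(h[203:214,222:238].tolist()[::2][0:6])
for p in (.052,.056,.06): y,z=onx('scene',c1(278,220),p);print(p,np.arctan2(y,z),np.hypot(y,z))
for p in (.074,): y,z=onx('scene',c1(221,232),p);print('tip',np.arctan2(y,z),np.hypot(y,z))
E
```

```text
[]
None
[(np.int32(215), array([289.6, 132. ])), (np.int32(5), array([315.2, 124.6])), (np.int32(19), array([231.6, 133.6])), (np.int32(217), array([199. , 145.5])), (np.int32(6), array([241.8, 140. ])), (np.int32(3), array([247.7, 139.3])), (np.int32(237), array([248.7, 163. ]))]
[[[19, 35, 173], [17, 43, 172], [18, 59, 169], [17, 76, 165], [19, 87, 161], [18, 92, 161], [18, 100, 161], [19, 107, 158], [18, 103, 158], [18, 100, 156], [17, 92, 158], [18, 90, 158], [17, 91, 159], [19, 93, 159], [18, 93, 161], [18, 91, 159]], [[16, 20, 138], [18, 22, 153], [17, 25, 165], [17, 41, 168], [19, 68, 169], [19, 94, 169], [20, 116, 169], [20, 122, 165], [20, 128, 151], [19, 114, 148], [19, 102, 150], [18, 101, 151], [18, 94, 154], [18, 95, 155], [18, 93, 159], [17, 91, 159]], [[12, 26, 98], [23, 23, 102], [18, 27, 114], [18, 53, 124], [18, 84, 139], [20, 117, 146], [21, 128, 145], [21, 130, 133], [20, 126, 119], [18, 119, 122], [19, 110, 132], [18, 110, 142], [18, 114, 143], [18, 116, 143], [19, 112, 143], [19, 106, 147]], [[17, 17, 104], [15, 25, 102], [16, 29, 96], [19, 57, 94], [19, 73, 102], [20, 107, 105], [18, 125, 102], [21, 104, 98], [17, 70, 106], [20, 47, 119], [18, 56, 128], [19, 76, 128], [19, 100, 128], [19, 117, 122], [18, 122, 123], [20, 125, 122]], [[17, 21, 109], [24, 12, 103], [19, 21, 99], [14, 27, 104], [19, 40, 101], [16, 68, 98], [17, 80, 92], [18, 62, 91], [21, 33, 101], [19, 18, 112], [19, 21, 132], [17, 28, 145], [18, 46, 150], [20, 68, 149], [19, 91, 154], [20, 118, 147]], [[16, 36, 119], [19, 32, 112], [16, 26, 109], [18, 24, 107], [18, 29, 106], [18, 43, 102], [16, 48, 91], [18, 33, 94], [23, 21, 98], [20, 24, 96], [18, 26, 99], [18, 23, 111], [18, 24, 128], [16, 33, 146], [20, 47, 158], [20, 68, 162]]]
0.052 0.27739743100972497 0.13807292137302601
0.056 0.2908393943819755 0.14403174505604083
0.06 0.3032112805648008 0.15001452323198186
tip 0.03309583444620568 0.1224171200880667
```

Run:
```python
from h import *
s=cv2.imread('pics/scene0.png');h=cv2.cvtColor(s,cv2.COLOR_BGR2HSV)
for x,y in((267,268),(262,268),(267,276),(171,217),(176,220),(171,226),(229,207),(270,255),(165,240),(280,280)): print((x,y),h[y,x],cv2.cvtColor(s,cv2.COLOR_BGR2LAB)[y,x])
b=cv2.cvtColor(s,cv2.COLOR_BGR2LAB)[:,:,2].astype(int)
print(b[190:310:6,150:300:6])
```

```text
(267, 268) [ 17  48 111] [112 129 136]
(262, 268) [ 21 120 183] [167 130 163]
(267, 276) [ 19 123 155] [141 132 158]
(171, 217) [ 20  83 120] [117 129 144]
(176, 220) [ 20 129 170] [153 131 162]
(171, 226) [ 19 131 103] [ 93 132 150]
(229, 207) [ 21 130 133] [124 129 157]
(270, 255) [ 18  10 131] [138 128 130]
(165, 240) [ 18  93 157] [146 132 150]
(280, 280) [ 18  95 131] [123 131 147]
[[136 131 131 136 145 148 149 148 148 149 149 150 149 148 149 144 144 150
  149 149 149 150 149 150 149]
 [146 143 142 147 147 148 147 147 148 141 146 149 149 149 149 147 132 149
  150 150 151 150 149 149 149]
 [148 148 147 148 149 148 149 148 148 144 132 133 142 149 150 148 131 149
  149 150 150 150 150 150 150]
 [146 147 148 148 148 149 148 149 149 148 135 133 132 153 153 141 130 132
  149 149 149 150 150 149 150]
 [143 146 150 141 162 150 149 149 150 149 149 149 141 132 132 149 148 138
  149 150 149 149 149 149 149]
 [142 145 161 152 163 150 148 148 149 155 164 143 162 148 131 131 144 139
  144 150 150 149 149 151 150]
 [145 144 148 151 148 129 144 149 148 151 165 140 132 132 139 131 136 136
  138 
[... 690 characters left out ...]
26 126 126 127 127 127 128 131 130 130
  161 158 159 160 134 148 150]
 [148 148 148 148 149 149 131 126 127 127 127 128 127 128 128 130 131 131
  151 162 160 149 145 150 148]
 [149 148 150 149 149 149 145 144 129 127 128 129 130 129 129 131 130 131
  144 146 147 146 149 149 149]
 [148 150 149 149 149 149 149 147 144 139 129 129 130 128 128 131 131 132
  130 145 147 148 149 150 149]
 [150 150 149 149 149 149 148 149 147 145 144 137 130 131 130 132 131 130
  132 131 145 149 150 149 149]
 [149 148 149 149 147 148 148 147 148 147 148 144 143 134 131 130 132 130
  133 142 148 148 149 148 149]
 [149 148 148 145 144 145 148 148 148 147 147 148 144 143 142 133 133 132
  137 148 149 148 149 149 146]]
```

```bash
cat >> h.py <<'E'
def discs(im,box,thr=155,amin=6):
    x0,y0,x1,y1=box; b=cv2.cvtColor(im,cv2.COLOR_BGR2LAB)[y0:y1,x0:x1,2]
    b=cv2.resize(b,None,fx=4,fy=4,interpolation=cv2.INTER_CUBIC); m=(b>thr).astype('uint8')
    out=[]
    for c in cv2.findContours(m,cv2.RETR_EXTERNAL,cv2.CHAIN_APPROX_NONE)[0]:
        c=cv2.convexHull(c); M=cv2.moments(c)
        if M['m00']>16*amin: out.append((M['m00']/16,np.array([M['m10'],M['m01']])/M['m00']/4-.375+[x0,y0]))
    return sorted(out,key=lambda t:-t[0])
def reading(im):
    l,r=discs(im,(150,185,190,260)),discs(im,(250,225,292,315))
    if not l or not r: return None
    a,b=onx('scene',l[0][1],.08),onx('scene',r[0][1],.08); return round(float(-np.arctan2(b[1]-a[1],b[0]-a[0])),4),round(b[0]-a[0],4),round(l[0][0]),round(r[0][0])
E
python3 - <<'E'
from h import *
s=cv2.imread('pics/scene0.png');t=cv2.imread('pics/top0.png')
print(reading(s)); print(reading(snap('scene')))
print('scene tab',discs(s,(218,195,245,218),152,2))
print('top tab',discs(t,(222,125,240,142),155,3))
g=cv2.cvtColor(t,cv2.COLOR_BGR2GRAY);print(g[126:140,236:252])
for n,l in(('scene',discs(s,(218,195,245,218),152,2)),('top',discs(t,(222,125,240,142),155,3))):
  for a,c in l:
    print(n,a,c,[np.round(R.T@(onz(n,c,z)-O),4) for z in(.325,.332,.338)])
E
```

```text
(-0.0066, np.float64(0.3217), 192, 270)
(-0.0054, np.float64(0.3214), 192, 272)
scene tab [(21.5, array([236.72420058, 209.28488372])), (18.6875, array([229.08514493, 205.41833891])), (10.0, array([219.45546875, 216.15390625]))]
top tab [(61.59375, array([233.92987908, 132.12115255])), (7.0, array([237.91927083, 126.29613095]))]
[[136 136 136 136 136 136 136 137 136 136 136 136 137 137 138 138]
 [138 139 138 138 138 138 139 139 139 139 138 140 139 140 140 140]
 [136 136 136 136 137 137 137 132 132 138 138 137 137 137 137 137]
 [138 138 138 139 139 139 139 119 107 132 139 139 138 138 138 139]
 [139 139 139 140 140 140 136 107  67 112 140 141 141 141 141 141]
 [138 138 139 139 139 141 129  87  27 101 141 143 143 144 145 145]
 [143 143 143 143 143 144 136  96  23 102 147 149 147 150 159 162]
 [149 149 149 149 146 150 159 128  81 135 171 176 174 175 184 187]
 [157 159 162 166 161 169 184 163 150 179 193 192 193 188 173 166]
 [177 178 179 185 186 185 182 169 162 156 143 136 135 135 135 140]
 [182 174 160 154 143 135 135 136 135 135 135 136 136 136 135 137]
 [141 144 141 138 135 134 137 13
[... 166 characters left out ...]
7]]
scene 21.5 [236.72420058 209.28488372] [array([0.0491, 0.0585, 0.325 ]), array([0.0545, 0.0629, 0.332 ]), array([0.0592, 0.0668, 0.338 ])]
scene 18.6875 [229.08514493 205.41833891] [array([0.048 , 0.0351, 0.325 ]), array([0.0534, 0.0398, 0.332 ]), array([0.0581, 0.0439, 0.338 ])]
scene 10.0 [219.45546875 216.15390625] [array([0.0885, 0.0372, 0.325 ]), array([0.0934, 0.0419, 0.332 ]), array([0.0977, 0.046 , 0.338 ])]
top 61.59375 [233.92987908 132.12115255] [array([0.0652, 0.0328, 0.325 ]), array([0.0631, 0.0328, 0.332 ]), array([0.0612, 0.0329, 0.338 ])]
top 7.0 [237.91927083 126.29613095] [array([0.0824, 0.0175, 0.325 ]), array([0.0801, 0.0176, 0.332 ]), array([0.0782, 0.0177, 0.338 ])]
```

Call:
arm_command --pt "0.319 -0.4985 0.2 0.252" --pt "0.319 -0.4985 0.2 0.252" --pt "0.319 -0.4985 0.2 0.252" --pt "0.319 -0.4985 0.2 0.252" --pt "0.319 -0.4985 0.2 0.252" --pt "0.319 -0.4985 0.2 0.252" --pt "0.319 -0.4985 0.2 0.252" --pt "0.319 -0.4985 0.2 0.252" --claw 0

```text
time: 0.82
tool_pos: [0.3736, 0.2555, 0.3065]
ee_rot: [-3.141, 0.001, -3.013]
wrist_force: [0.6, 1.1, -0.5]
width: 0.0941
finger_force: 0.0
```

Call:
arm_command --pt "0.317 -0.496 0.128 0" --pt "0.317 -0.496 0.128 0" --pt "0.317 -0.496 0.128 0" --pt "0.317 -0.496 0.128 0" --pt "0.317 -0.496 0.128 0" --pt "0.317 -0.496 0.128 0" --pt "0.317 -0.496 0.128 0" --pt "0.317 -0.496 0.128 0"

```text
time: 1.48
tool_pos: [0.5334, 0.0049, 0.3688]
ee_rot: [-3.14, -0.0, -3.018]
wrist_force: [-0.4, -0.1, -0.6]
width: 0.0939
finger_force: 0.0
```

Run:
```python
from h import *
a=snap('scene','s1.png');b=snap('top','t1.png');print(reading(a));o=robot.get_obs();print(o['tool_pos'],o['ee_rot'],o['joint_positions'])
A=cv2.resize(a[90:290,150:330],None,fx=2.2,fy=2.2,interpolation=cv2.INTER_CUBIC);B=cv2.resize(b[110:220,190:310],None,fx=3.3,fy=3.3,interpolation=cv2.INTER_CUBIC)
H=max(A.shape[0],B.shape[0]);f=lambda x:cv2.copyMakeBorder(x,0,H-x.shape[0],0,0,0)
cv2.imwrite('pics/m1.png',np.hstack([f(A),f(B)]))
```

```text
(-0.0162, np.float64(0.3057), 198, 26)
[0.53188183 0.00811296 0.36851576] [ 3.14092739e+00 -1.74558673e-03 -3.01523342e+00] [-9.15323511e-02  7.52541514e-02  1.06150672e+00  3.00260402e-04
  2.00667989e+00 -1.78856081e+00]
```

View pics/m1.png

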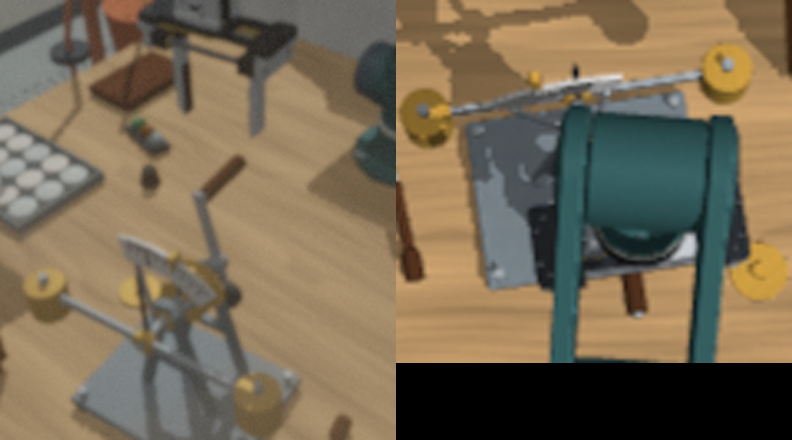

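The picture shows the gripper above the sleeve, with the far end of the sleeve at (635,300). The arm's shadow covers the +y weight, so I'll take the reading from the −y weight only. Descend and close.

Call:
arm_command --pt "0 0 -0.08 0" --pt "0 0 -0.14 0" --pt "0 0 -0.18 0" --pt "0 0 -0.2 0" --pt "0 0 -0.2 0"

```text
time: 2.0
tool_pos: [0.529, 0.0115, 0.2665]
ee_rot: [3.14, -0.006, -3.009]
wrist_force: [-0.2, 0.2, -0.2]
width: 0.0944
finger_force: 0.0
```

Call:
arm_command --pt "0 0 0 0" --pt "0 0 0 0" --pt "0 0 0 0" --pt "0 0 0 0" --pt "0 0 0 0" --pt "0 0 0 0" --claw 1

```text
time: 2.5
tool_pos: [0.5314, 0.0098, 0.2702]
ee_rot: [-3.141, 0.001, -3.012]
wrist_force: [-0.4, -0.3, 0.5]
width: 0.0575
finger_force: 0.0
```

```bash
cat >> h.py <<'E'
_A0=None
def pol(im):
    l=discs(im,(145,170,192,260)); y,z=onx('scene',l[0][1],.08); return np.arctan2(y,z),np.hypot(y,z),round(l[0][0])
def rd(im=None,f=None):
    a=pol(cv2.imread('pics/scene0.png'))[0]; im=snap('scene',f) if im is None else im; p=pol(im)
    return round(float(p[0]-a),4),round(float(p[1]),4),p[2]
E
python3 - <<'E'
from h import *
print(rd(cv2.imread('pics/s1.png')),rd(f='s2.png'));o=robot.get_obs();print({k:np.round(o[k],4) for k in('time','tool_pos','wrist_force','wrist_torque','width','finger_force')})
E
```

```text
(0.0004, 0.1621, 198) (0.0008, 0.1622, 201)
{'time': np.float64(2.55), 'tool_pos': array([0.5313, 0.0097, 0.27  ]), 'wrist_force': array([ 0.8181,  0.34  , -1.1433]), 'wrist_torque': array([ 0.0153,  0.0188, -0.0322]), 'width': np.float64(0.0535), 'finger_force': np.float64(0.0)}
```

Call:
arm_command --pt "0 0 0 0" --pt "0 0 0 0" --pt "0 0 0 0" --pt "0 0 0 0" --pt "0 0 0 0" --pt "0 0 0 0" --pt "0 0 0 0"

```text
time: 3.13
tool_pos: [0.5311, 0.0098, 0.2695]
ee_rot: [3.141, -0.0, -3.012]
wrist_force: [0.6, -0.0, -0.4]
width: 0.0212
finger_force: 30.0
```

```bash
cat > plan.py <<'E'
# state: log of (duration, crank angle at end) since the grasp; beam model; planner
import json,os
from h import *
G=(.14,.8); DT=1/12
def load(): return json.load(open('log.json'))
def save(L): json.dump(L,open('log.json','w'))
def sim(L,m,c0,until=None,s=None,trace=False):
    # s=[theta,w,slip]; returns state and trace at row ends
    k,I=.18*m,.053*m; th,w,sl=s if s is not None else (0,0,c0); c=c0; t=0; tr=[]
    for d,c1 in L:
        n=10; h=d/n
        for i in range(n):
            ci=c+(c1-c)*(i+1)/n; b=ci-th-sl; w+=h*((G[0]*b-k*th)-.0*w)/I; th+=h*w; sl+=h*G[0]*b/G[1]
        c=c1; t+=d; tr.append((t,th,w,c-th-sl))
    return (th,w,sl),tr
def mj(x): x=np.clip(x,0,1); return x**3*(10-15*x+6*x*x)
def plan(st,c,m,th1,T,N):
    # crank angles (N rows) bringing the beam smoothly from state st to th1 in T (quintic, at rest), then keeping it
    k,I=.18*m,.053*m; th0,w0,sl=st
    a0=((G[0]*(c-th0-sl))-k*th0)/I
    A=np.array([[T**3,T**4,T**5],[3*T**2,4*T**3,5*T**4],[6*T,12*T**2,20*T**3]])
    q=np.linalg.solve(A,[th1-th0-w0*T-a0*T*T/2,-w0-a0*T,-a0]); p=np.array([th0,w0,a0/2,*q]); P=np.polynomial.polynomial
    cs=[];n=10;h=DT/n
    for j in range(N*n):
        t=(j+1)*h
        th,a=(P.polyval(t,p),P.polyval(t,P.polyder(p,2))) if t<T else (th1,0)
        b=(I*a+k*th)/G[0]; sl+=h*G[0]*b/G[1]
        if (j+1)%n==0: cs.append(th+b+sl)
    return cs
def rows(c,cs,r=.1):
    # calls of <=8 rows, shifts as fractions of 0.5 m from the call's start; returns calls and the angles really commanded
    out=[];real=[];pos=np.array([np.sin(c),np.cos(c)])*r
    for i in range(0,len(cs),8):
        call=[];b=pos.copy()
        for x in cs[i:i+8]:
            d=np.array([np.sin(x),np.cos(x)])*r-b
            v=np.round(np.array([-np.sin(TH)*d[0],np.cos(TH)*d[0],d[1]])/.5,3); call.append(v.tolist()+[0])
            pos=b+.5*np.array([v[1]/np.cos(TH),v[2]]); real.append(float(np.arctan2(pos[0],pos[1])))
        out.append(call)
    return out,real
def crank():  # measured
    p=R.T@(robot.get_obs()['tool_pos']-O); return p
E
python3 - <<'E'
from plan import *
print(rd());o=robot.get_obs();print({k:np.round(o[k],4) for k in('time','tool_pos','wrist_force','wrist_torque','width','finger_force')});print(crank())
# nominal travel
for m in(.6,1,1.5):
    st=(0,0,-.2); cs=plan(st,-.2,m,.3,4,180);print(m,np.round(cs[47::24],2))
E
```

```text
(0.0018, 0.1622, 198)
{'time': np.float64(3.1833), 'tool_pos': array([0.5311, 0.0098, 0.2694]), 'wrist_force': array([-0.1321, -0.1837, -0.245 ]), 'wrist_torque': array([ 0.0573,  0.0307, -0.0133]), 'width': np.float64(0.021), 'finger_force': np.float64(29.9971)}
[-0.13829831 -0.02081035  0.26944474]
0.6 [0.41 0.49 0.57 0.66 0.74 0.82]
1 [0.62 0.76 0.89 1.03 1.16 1.3 ]
1.5 [0.88 1.08 1.29 1.49 1.69 1.89]
```

Gripped with c0 ≈ −0.21. First I'll make a small smooth wind to about 0.15, to identify the beam's mass.

```bash
cat > go.py <<'E'
# go.py m th1 T N : plan from the model's state and print calls; pending angles stored
import sys
from plan import *
m,th1,T=map(float,sys.argv[1:4]);N=int(sys.argv[4]); S=load()
c=S['L'][-1][1] if S['L'] else S['c0']
st=sim(S['L'],m,S['c0'])[0] if len(sys.argv)<6 else tuple(map(float,sys.argv[5:7]))+(float(sys.argv[7]),)
cs=plan(st,c,m,th1,T,N); calls,real=rows(c,cs); S['pend']=real; save(S)
print('c',round(c,3),'->',round(real[-1],3),'state',np.round(st,3))
for k in calls: print(json.dumps(k))
E
cat > rec.py <<'E'
# after each call: move pending rows into the log, photograph, compare
from plan import *
S=load(); p=S['pend'][:8]; S['pend']=S['pend'][8:]; S['L']+=[[DT,x] for x in p]
t=sum(d for d,_ in S['L']); im=snap('scene'); th=rd(im)
S['M'].append([t,th[0]]); c=S['L'][-1][1] if S['L'] else S['c0']; S['L'].append([.05,c]); save(S)
q=crank(); o=robot.get_obs()
print('t',round(t,2),'clock',round(float(o['time']),2),'th',th,'c cmd',round(c,3),'c meas',round(float(np.arctan2(q[1],q[2]+S['dz']-.19)),3),'F',np.round(o['wrist_force'],1))
E
python3 - <<'E'
from plan import *
q=crank(); c0=-.21; save(dict(c0=c0,dz=float(.19+.1*np.cos(c0)-q[2]),L=[],M=[],pend=[]))
E
python3 go.py 1 .15 2.5 32
```

```text
c -0.21 -> 0.181 state [ 0.    0.   -0.21]
[[-0.0, 0.003, 0.001, 0], [-0.001, 0.006, 0.001, 0], [-0.001, 0.008, 0.002, 0], [-0.001, 0.011, 0.002, 0], [-0.002, 0.013, 0.002, 0], [-0.002, 0.015, 0.003, 0], [-0.002, 0.017, 0.003, 0], [-0.002, 0.019, 0.003, 0]]
[[-0.0, 0.002, 0.0, 0], [-0.001, 0.005, 0.001, 0], [-0.001, 0.007, 0.001, 0], [-0.001, 0.009, 0.001, 0], [-0.002, 0.012, 0.001, 0], [-0.002, 0.015, 0.001, 0], [-0.002, 0.017, 0.001, 0], [-0.003, 0.02, 0.001, 0]]
[[-0.0, 0.003, 0.0, 0], [-0.001, 0.006, 0.0, 0], [-0.001, 0.008, 0.0, 0], [-0.001, 0.011, 0.0, 0], [-0.002, 0.013, 0.0, 0], [-0.002, 0.016, -0.0, 0], [-0.002, 0.018, -0.0, 0], [-0.003, 0.02, -0.0, 0]]
[[-0.0, 0.002, -0.001, 0], [-0.001, 0.005, -0.001, 0], [-0.001, 0.007, -0.001, 0], [-0.001, 0.01, -0.002, 0], [-0.002, 0.013, -0.002, 0], [-0.002, 0.017, -0.003, 0], [-0.002, 0.017, -0.003, 0], [-0.002, 0.018, -0.003, 0]]
```

Call:
arm_command --pt "0 0.003 0.001 0" --pt "-0.001 0.006 0.001 0" --pt "-0.001 0.008 0.002 0" --pt "-0.001 0.011 0.002 0" --pt "-0.002 0.013 0.002 0" --pt "-0.002 0.015 0.003 0" --pt "-0.002 0.017 0.003 0" --pt "-0.002 0.019 0.003 0"

```text
time: 3.85
tool_pos: [0.5298, 0.0194, 0.271]
ee_rot: [3.142, -0.001, -3.012]
wrist_force: [-1.3, -0.2, 0.5]
width: 0.0214
finger_force: 30.0
```

```bash
python3 rec.py
```

```text
t 0.67 clock 3.9 th (0.0274, 0.1619, 205) c cmd -0.113 c meas -0.111 F [-0.8 -0.6 -0.2]
```

Call:
arm_command --pt "0 0.002 0 0" --pt "-0.001 0.005 0.001 0" --pt "-0.001 0.007 0.001 0" --pt "-0.001 0.009 0.001 0" --pt "-0.002 0.012 0.001 0" --pt "-0.002 0.015 0.001 0" --pt "-0.002 0.017 0.001 0" --pt "-0.003 0.02 0.001 0"

```text
time: 4.57
tool_pos: [0.5285, 0.0294, 0.2716]
ee_rot: [3.142, -0.0, -3.012]
wrist_force: [-1.1, -0.1, -0.2]
width: 0.0213
finger_force: 30.0
```

```bash
python3 rec.py
```

```text
t 1.38 clock 4.62 th (0.0815, 0.1615, 218) c cmd -0.012 c meas -0.008 F [-1.6 -0.9  0.7]
```

Call:
arm_command --pt "0 0.003 0 0" --pt "-0.001 0.006 0 0" --pt "-0.001 0.008 0 0" --pt "-0.001 0.011 0 0" --pt "-0.002 0.013 0 0" --pt "-0.002 0.016 0 0" --pt "-0.002 0.018 0 0" --pt "-0.003 0.02 0 0"

```text
time: 5.28
tool_pos: [0.5272, 0.0394, 0.2713]
ee_rot: [3.142, 0.0, -3.012]
wrist_force: [0.3, 0.0, -1.2]
width: 0.0213
finger_force: 30.0
```

```bash
python3 rec.py
```

```text
t 2.1 clock 5.33 th (0.1141, 0.1617, 223) c cmd 0.089 c meas 0.092 F [-1.  -0.6 -1.2]
```

Call:
arm_command --pt "0 0.002 -0.001 0" --pt "-0.001 0.005 -0.001 0" --pt "-0.001 0.007 -0.001 0" --pt "-0.001 0.01 -0.002 0" --pt "-0.002 0.013 -0.002 0" --pt "-0.002 0.017 -0.003 0" --pt "-0.002 0.017 -0.003 0" --pt "-0.002 0.018 -0.003 0"

```text
time: 6.0
tool_pos: [0.526, 0.0484, 0.27]
ee_rot: [-3.142, -0.0, -3.012]
wrist_force: [-0.5, -0.3, -0.5]
width: 0.0212
finger_force: 30.0
```

```bash
python3 rec.py
cat > fit.py <<'E'
from plan import *
from scipy.optimize import least_squares
S=load(); LAG=.06
def pred(p,M):
    tr=np.array([[0,0]]+[[a[0],a[1]] for a in sim(S['L'],p[0],S['c0'],s=(p[1],p[2],S['c0']-p[3]))[1]]); return np.interp(np.array(M)[:,0]-LAG,tr[:,0],tr[:,1])
f=least_squares(lambda p:np.r_[(pred(p,S['M'])-np.array(S['M'])[:,1])/.002,(p[1]-0)/.003,p[2]/.005,(p[3])/.02,(p[0]-1)/.5],[1,0,0,0])
s,tr=sim(S['L'],f.x[0],S['c0'],s=(f.x[1],f.x[2],S['c0']-f.x[3]))
print('m,th0,w0,b0',np.round(f.x,4),'res',np.round(pred(f.x,S['M'])-np.array(S['M'])[:,1],4)[-10:],'state',np.round(s,4),'b',round(tr[-1][3],4))
E
python3 fit.py
```

```text
t 2.82 clock 6.05 th (0.1218, 0.1616, 224) c cmd 0.181 c meas 0.182 F [-1.  -0.3 -0.8]
m,th0,w0,b0 [1.364  0.0024 0.0116 0.0288] res [-0.0024 -0.0003  0.002  -0.001 ] state [ 0.1221  0.0138 -0.1724] b 0.2313
```

The model fits well, with m ≈ 1.36. Next I'll wind on to about 0.22 and look at the index from close by.

```bash
python3 go.py 1.36 .22 2.5 32 .1221 .0138 -.1724
```

```text
c 0.181 -> 0.579 state [ 0.122  0.014 -0.172]
[[-0.0, 0.003, -0.001, 0], [-0.001, 0.005, -0.001, 0], [-0.001, 0.007, -0.002, 0], [-0.001, 0.01, -0.002, 0], [-0.002, 0.012, -0.003, 0], [-0.002, 0.014, -0.003, 0], [-0.002, 0.017, -0.004, 0], [-0.002, 0.019, -0.005, 0]]
[[-0.0, 0.003, -0.0, 0], [-0.001, 0.005, -0.001, 0], [-0.001, 0.008, -0.002, 0], [-0.001, 0.01, -0.003, 0], [-0.002, 0.013, -0.004, 0], [-0.002, 0.015, -0.005, 0], [-0.002, 0.018, -0.005, 0], [-0.003, 0.02, -0.006, 0]]
[[-0.0, 0.003, -0.002, 0], [-0.001, 0.005, -0.003, 0], [-0.001, 0.007, -0.004, 0], [-0.001, 0.009, -0.005, 0], [-0.002, 0.012, -0.006, 0], [-0.002, 0.014, -0.007, 0], [-0.002, 0.016, -0.008, 0], [-0.002, 0.018, -0.009, 0]]
[[-0.0, 0.002, -0.001, 0], [-0.001, 0.004, -0.002, 0], [-0.001, 0.006, -0.003, 0], [-0.001, 0.008, -0.005, 0], [-0.001, 0.011, -0.006, 0], [-0.002, 0.014, -0.008, 0], [-0.002, 0.015, -0.009, 0], [-0.002, 0.016, -0.009, 0]]
```

Call:
arm_command --pt "0 0.003 -0.001 0" --pt "-0.001 0.005 -0.001 0" --pt "-0.001 0.007 -0.002 0" --pt "-0.001 0.01 -0.002 0" --pt "-0.002 0.012 -0.003 0" --pt "-0.002 0.014 -0.003 0" --pt "-0.002 0.017 -0.004 0" --pt "-0.002 0.019 -0.005 0"

```text
time: 6.72
tool_pos: [0.5247, 0.058, 0.2675]
ee_rot: [3.141, -0.001, -3.012]
wrist_force: [-2.6, -0.4, 1.1]
width: 0.021
finger_force: 30.0
```

```bash
python3 rec.py
```

```text
t 3.53 clock 6.77 th (0.1407, 0.1614, 227) c cmd 0.28 c meas 0.284 F [-1.6 -0.4  1. ]
```

Call:
arm_command --pt "0 0.003 0 0" --pt "-0.001 0.005 -0.001 0" --pt "-0.001 0.008 -0.002 0" --pt "-0.001 0.01 -0.003 0" --pt "-0.002 0.013 -0.004 0" --pt "-0.002 0.015 -0.005 0" --pt "-0.002 0.018 -0.005 0" --pt "-0.003 0.02 -0.006 0"

```text
time: 7.43
tool_pos: [0.5236, 0.0679, 0.2643]
ee_rot: [-3.141, -0.0, -3.012]
wrist_force: [-1.5, -0.5, 0.2]
width: 0.0208
finger_force: 30.0
```

```bash
python3 rec.py
```

```text
t 4.25 clock 7.48 th (0.1745, 0.1615, 230) c cmd 0.385 c meas 0.389 F [-2.6 -0.4 -0.3]
```

Call:
arm_command --pt "0 0.003 -0.002 0" --pt "-0.001 0.005 -0.003 0" --pt "-0.001 0.007 -0.004 0" --pt "-0.001 0.009 -0.005 0" --pt "-0.002 0.012 -0.006 0" --pt "-0.002 0.014 -0.007 0" --pt "-0.002 0.016 -0.008 0" --pt "-0.002 0.018 -0.009 0"

```text
time: 8.15
tool_pos: [0.5224, 0.0769, 0.2599]
ee_rot: [3.141, -0.0, -3.012]
wrist_force: [-3.0, -0.3, 0.8]
width: 0.0213
finger_force: 30.0
```

```bash
python3 rec.py
```

```text
t 4.97 clock 8.2 th (0.2047, 0.1613, 232) c cmd 0.486 c meas 0.49 F [-2.9 -0.7  0.1]
```

Call:
arm_command --pt "0 0.002 -0.001 0" --pt "-0.001 0.004 -0.002 0" --pt "-0.001 0.006 -0.003 0" --pt "-0.001 0.008 -0.005 0" --pt "-0.001 0.011 -0.006 0" --pt "-0.002 0.014 -0.008 0" --pt "-0.002 0.015 -0.009 0" --pt "-0.002 0.016 -0.009 0"

```text
time: 8.87
tool_pos: [0.5215, 0.0849, 0.2553]
ee_rot: [3.142, -0.0, -3.011]
wrist_force: [-4.2, -1.1, -0.6]
width: 0.0208
finger_force: 30.0
```

```bash
python3 rec.py; python3 fit.py
python3 - <<'E'
from plan import *
S=load();c=S['L'][-1][1];a=snap('scene','s3.png');b=snap('top','t3.png');S['M'].append([sum(d for d,_ in S['L']),rd(a)[0]]);S['L']+=[[.05,c]]*2;save(S)
f=lambda x,k:cv2.resize(x,None,fx=k,fy=k,interpolation=cv2.INTER_CUBIC)
A=f(a[190:250,195:260],7);B=f(b[115:155,215:268],7);H=A.shape[0]
cv2.imwrite('pics/m3.png',np.hstack([A,cv2.copyMakeBorder(B,0,H-B.shape[0],0,0,0)])[:, :800])
E
```

```text
t 5.68 clock 8.92 th (0.2104, 0.1615, 231) c cmd 0.579 c meas 0.58 F [-3.9 -1.8  0.1]
m,th0,w0,b0 [1.4045 0.0049 0.0133 0.0319] res [-0.0009 -0.0024  0.0001 -0.0009 -0.0019  0.0032  0.0012 -0.0014] state [ 0.2093  0.004  -0.0161] b 0.3856
```

View pics/m3.png

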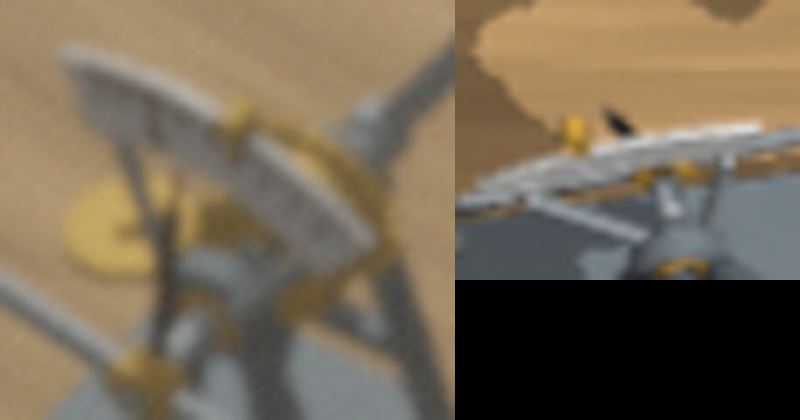

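The scene crop shows the pointer at about (165,190) and the brass index tab at (237,115). The top crop shows the tip at (607,108) and the tab at (574,135), so the pointer is short of the index. I'll calibrate the tip and tab lateral positions in the top view.

Run:
```python
from h import *
st=lambda n,uv,z:R.T@(onz(n,uv,z)-O)
for f,th in(('top0',0),('t3',.2085)):
    t=cv2.imread(f'pics/{f}.png');g=cv2.cvtColor(t,cv2.COLOR_BGR2GRAY)[124:136,228:252]
    G4=cv2.resize(g,None,fx=4,fy=4,interpolation=cv2.INTER_CUBIC);m=(G4<85).astype('uint8');m[:, :12]=0
    n,l,s,c=cv2.connectedComponentsWithStats(m)
    for i in range(1,n):
        if s[i,4]>12:
            ys,xs=np.where(l==i);k=ys<=ys.min()+2;u=np.array([xs[k].mean(),ys.min()])/4-.375+[228,124]
            z=.19+.125*np.cos(th);print(f,s[i,4],'top px',u.round(2),'tip stand',st('top',u,z).round(4),'expected y',round(.125*np.sin(th),4))
    L=cv2.cvtColor(t,cv2.COLOR_BGR2LAB)[128:140,226:238,2];print(L)
```

```text
top0 79 top px [243.92 129.62] tip stand [ 7.18e-02 -1.00e-04  3.15e-01] expected y 0.0
[[155 155 155 155 155 155 155 155 155 154 155 155]
 [155 156 155 155 155 155 155 155 155 156 156 155]
 [156 156 155 156 156 155 155 156 155 155 155 155]
 [153 154 154 155 157 161 163 159 155 155 155 155]
 [148 151 155 156 164 177 180 167 155 156 156 156]
 [149 149 152 155 164 177 180 168 156 157 157 157]
 [149 149 149 150 161 174 177 169 157 156 153 152]
 [149 149 149 149 161 170 168 165 152 144 140 138]
 [149 147 144 144 153 161 160 158 139 129 129 129]
 [140 136 134 135 134 137 141 139 134 129 129 129]
 [131 129 129 128 129 129 129 129 128 129 129 129]
 [129 129 129 129 129 129 129 129 129 128 129 128]]
t3 97 top px [237.24 130.88] tip stand [0.0717 0.0216 0.3123] expected y 0.0259
[[156 156 156 156 156 156 156 156 156 156 156 156]
 [156 156 156 156 156 156 156 156 157 156 154 155]
 [157 157 157 156 156 156 156 156 156 153 148 150]
 [155 154 156 156 158 163 164 160 156 154 145 139]
 [149 152 155 156 165 179 182 169 156 157 151 135]
 [150 150 154 155 165 179 182 170 157 157 155 146]
 [150 150 150 151 162 175 178 170 159 157 154 148]
 [150 149 149 150 162 171 169 166 153 144 140 139]
 [150 148 146 144 154 163 160 160 140 129 129 129]
 [141 136 134 135 135 137 141 139 134 129 129 129]
 [131 129 129 129 129 129 129 128 129 129 129 129]
 [129 129 129 129 129 129 129 129 128 128 128 128]]
```

Run:
```python
from h import *
def wc(im,box,thr):
    x0,y0,x1,y1=box;b=cv2.cvtColor(im,cv2.COLOR_BGR2LAB)[y0:y1,x0:x1,2].astype(float);w=np.clip(b-thr,0,None);Y,X=np.mgrid[y0:y1,x0:x1];return np.array([(w*X).sum(),(w*Y).sum()])/w.sum()
for s,t in(('scene0','top0'),('s3','t3')):
    a=cv2.imread(f'pics/{s}.png');b=cv2.imread(f'pics/{t}.png')
    print(cv2.cvtColor(a,cv2.COLOR_BGR2LAB)[200:214,222:238,2]) if s=='s3' else 0
    A=wc(a,(225,202,233,210),150.5);B=wc(b,(228,130,236,137),157)
    p,g=tri(A,B);q=R.T@(p-O)-[0,0,.19];print(A,B,q.round(4),'gap',round(g,4),'phi',np.arctan2(q[1],q[2]),'r',np.hypot(q[1],q[2]))
    # top-only angle for different radii
    for r in(.138,.142,.146,.150):
        f=.28
        for _ in range(5): f=np.arcsin((R.T@(onz('top',B,.19+r*np.cos(f))-O))[1]/r)
        g2=.28
        y=(R.T@(onz('scene',A,.19+r*np.cos(f))-O)); print(r,'top',round(f,4),'scene-on-z',y.round(4),np.arcsin(y[1]/r).round(4))
```

```text
[228.97975709 205.46558704] [231.66086957 133.2826087 ] [0.0581 0.0417 0.1469] gap 0.0029 phi 0.27645809050064923 r 0.15266328280305919
0.138 top 0.2976 scene-on-z [0.0458 0.0329 0.3219] 0.2406
0.142 top 0.289 scene-on-z [0.0491 0.0357 0.3261] 0.2543
0.146 top 0.2808 scene-on-z [0.0523 0.0386 0.3303] 0.2673
0.15 top 0.2731 scene-on-z [0.0556 0.0414 0.3344] 0.2795
[[149 150 150 149 148 149 151 149 151 150 150 149 149 149 149 150]
 [147 150 149 149 149 151 150 149 150 150 150 151 150 151 150 149]
 [142 145 148 149 150 149 150 151 150 150 150 149 151 149 150 149]
 [136 138 143 146 149 151 152 153 153 151 150 150 150 150 149 151]
 [133 134 137 141 146 152 157 159 157 153 150 150 151 151 150 150]
 [132 133 134 137 144 153 160 162 159 156 152 151 151 150 151 150]
 [132 132 134 137 145 154 160 161 159 155 153 153 153 152 152 152]
 [132 132 133 139 147 155 159 157 153 152 153 153 156 156 156 154]
 [132 132 134 140 147 152 154 152 146 145 148 152 154 156 157 157]
 [131 131 134 137 141 147 149 145 139 138 140 144 149 153 155 157]
 [131 131 132 135 138 141 145 140 136 133 135 138 142 148 152 155]
 [132 132 132 133 135 139 140 137 133 132 133 135 138 143 149 155]
 [133 131 131 132 134 138 138 135 132 132 131 133 135 138 144 153]
 [135 135 132 132 133 135 135 132 132 132 132 131 132 135 139 147]]
[229.06944444 205.47569444] [231.67680608 133.28136882] [0.058  0.0417 0.1468] gap 0.0031 phi 0.2768776208647536 r 0.15264116150470913
0.138 top 0.2972 scene-on-z [0.0457 0.0331 0.3219] 0.2422
0.142 top 0.2886 scene-on-z [0.049  0.0359 0.3261] 0.2559
0.146 top 0.2805 scene-on-z [0.0523 0.0388 0.3303] 0.2688
0.15 top 0.2728 scene-on-z [0.0555 0.0416 0.3345] 0.281
```

The index comes out at about 0.278. Wind on to it.

```bash
cat > fg.py <<'E'
# fit, then plan from the fitted state: fg.py th1 T N
import sys,subprocess
exec(open('fit.py').read())
subprocess.run(['python3','go.py',str(f.x[0]),*sys.argv[1:4],*map(str,s)])
E
python3 fg.py .278 2.5 40
```

```text
c 0.579 -> 1.038 state [ 0.21   0.005 -0.009]
[[-0.0, 0.003, -0.002, 0], [-0.001, 0.005, -0.003, 0], [-0.001, 0.007, -0.005, 0], [-0.001, 0.009, -0.007, 0], [-0.001, 0.011, -0.008, 0], [-0.002, 0.013, -0.009, 0], [-0.002, 0.015, -0.011, 0], [-0.002, 0.017, -0.012, 0]]
[[-0.0, 0.002, -0.002, 0], [-0.0, 0.004, -0.004, 0], [-0.001, 0.005, -0.005, 0], [-0.001, 0.007, -0.007, 0], [-0.001, 0.009, -0.008, 0], [-0.001, 0.011, -0.01, 0], [-0.002, 0.013, -0.012, 0], [-0.002, 0.014, -0.014, 0]]
[[-0.0, 0.002, -0.001, 0], [-0.001, 0.004, -0.003, 0], [-0.001, 0.006, -0.005, 0], [-0.001, 0.007, -0.007, 0], [-0.001, 0.009, -0.009, 0], [-0.001, 0.01, -0.01, 0], [-0.002, 0.012, -0.012, 0], [-0.002, 0.013, -0.014, 0]]
[[-0.0, 0.002, -0.002, 0], [-0.0, 0.003, -0.004, 0], [-0.001, 0.005, -0.006, 0], [-0.001, 0.007, -0.008, 0], [-0.001, 0.008, -0.011, 0], [-0.001, 0.01, -0.013, 0], [-0.001, 0.011, -0.015, 0], [-0.002, 0.012, -0.016, 0]]
[[-0.0, 0.001, -0.001, 0], [-0.0, 0.002, -0.002, 0], [-0.0, 0.002, -0.003, 0], [-0.0, 0.003, -0.005, 0], [-0.001, 0.004, -0.006, 0], [-0.001, 0.005, -0.007, 0], [-0.001, 0.006, -0.008, 0], [-0.001, 0.006, -0.01, 0]]
m,th0,w0,b0 [1.405  0.0049 0.0132 0.0319] res [-0.0009 -0.0023  0.0001 -0.001  -0.002   0.0032  0.0012 -0.0015  0.0001] state [ 0.2097  0.0048 -0.0095] b 0.3786
```

Call:
arm_command --pt "0 0.003 -0.002 0" --pt "-0.001 0.005 -0.003 0" --pt "-0.001 0.007 -0.005 0" --pt "-0.001 0.009 -0.007 0" --pt "-0.001 0.011 -0.008 0" --pt "-0.002 0.013 -0.009 0" --pt "-0.002 0.015 -0.011 0" --pt "-0.002 0.017 -0.012 0"

```text
time: 9.68
tool_pos: [0.5205, 0.0933, 0.2493]
ee_rot: [-3.142, -0.0, -3.012]
wrist_force: [-4.3, -2.1, -0.1]
width: 0.0209
finger_force: 30.0
```

```bash
python3 rec.py
```

```text
t 6.5 clock 9.73 th (0.2178, 0.1614, 232) c cmd 0.683 c meas 0.686 F [-3.5 -2.3 -1.6]
```

Call:
arm_command --pt "0 0.002 -0.002 0" --pt "0 0.004 -0.004 0" --pt "-0.001 0.005 -0.005 0" --pt "-0.001 0.007 -0.007 0" --pt "-0.001 0.009 -0.008 0" --pt "-0.001 0.011 -0.01 0" --pt "-0.002 0.013 -0.012 0" --pt "-0.002 0.014 -0.014 0"

```text
time: 10.4
tool_pos: [0.5195, 0.1005, 0.2424]
ee_rot: [3.141, -0.0, -3.011]
wrist_force: [-4.5, -0.7, 0.1]
width: 0.0212
finger_force: 30.0
```

```bash
python3 rec.py
```

```text
t 7.22 clock 10.45 th (0.2423, 0.1616, 231) c cmd 0.783 c meas 0.787 F [-4.6 -0.9  1.1]
```

Call:
arm_command --pt "0 0.002 -0.001 0" --pt "-0.001 0.004 -0.003 0" --pt "-0.001 0.006 -0.005 0" --pt "-0.001 0.007 -0.007 0" --pt "-0.001 0.009 -0.009 0" --pt "-0.001 0.01 -0.01 0" --pt "-0.002 0.012 -0.012 0" --pt "-0.002 0.013 -0.014 0"

```text
time: 11.12
tool_pos: [0.5187, 0.1069, 0.2354]
ee_rot: [3.141, 0.0, -3.012]
wrist_force: [-3.3, -0.5, 0.8]
width: 0.0213
finger_force: 30.0
```

```bash
python3 rec.py
```

```text
t 7.93 clock 11.17 th (0.2664, 0.1615, 230) c cmd 0.879 c meas 0.882 F [-3.3 -1.3  0.1]
```

Call:
arm_command --pt "0 0.002 -0.002 0" --pt "0 0.003 -0.004 0" --pt "-0.001 0.005 -0.006 0" --pt "-0.001 0.007 -0.008 0" --pt "-0.001 0.008 -0.011 0" --pt "-0.001 0.01 -0.013 0" --pt "-0.001 0.011 -0.015 0" --pt "-0.002 0.012 -0.016 0"

```text
time: 11.83
tool_pos: [0.5178, 0.1129, 0.2273]
ee_rot: [3.142, 0.001, -3.012]
wrist_force: [-2.1, -1.4, 0.3]
width: 0.0212
finger_force: 30.0
```

```bash
python3 rec.py; python3 fit.py
python3 - <<'E'
from plan import *
S=load();c=S['L'][-1][1];a=snap('scene','s4.png');b=snap('top','t4.png');S['M'].append([sum(d for d,_ in S['L']),rd(a)[0]]);S['L']+=[[.05,c]]*2;S['pend']=[];save(S)
f=lambda x,k:cv2.resize(x,None,fx=k,fy=k,interpolation=cv2.INTER_CUBIC)
A=f(a[190:250,195:260],7);B=f(b[118:148,216:258],8);H=A.shape[0]
cv2.imwrite('pics/m4.png',np.hstack([A,cv2.copyMakeBorder(B,0,H-B.shape[0],0,0,0)])[:, :800])
E
```

```text
t 8.65 clock 11.88 th (0.2676, 0.1615, 232) c cmd 0.979 c meas 0.98 F [-2.4 -1.8  0.3]
m,th0,w0,b0 [1.42   0.0062 0.014  0.0343] res [-0.0007 -0.0022  0.0017 -0.     -0.002  -0.0004 -0.0007  0.0031  0.0005
 -0.0002] state [0.2676 0.003  0.2135] b 0.4983
```

View pics/m4.png

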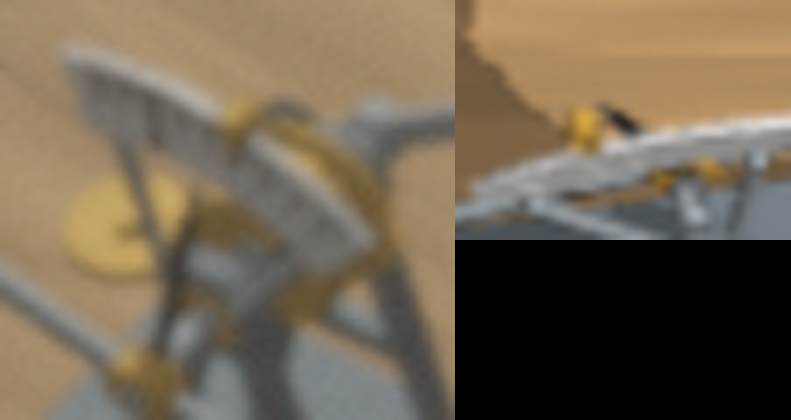

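The tip is now just short of the index line: in the top crop the tip is at (600,103) and the tab at (587,128), at a reading of 0.268. I'll settle at 0.278 and hold, compensating for creep.

```bash
sed -i 's|        if (j+1)%n==0: cs|        if (j+1)%(8*n)==0: sl+=.05*G[0]*b/G[1]\n        if (j+1)%n==0: cs|' plan.py; python3 fg.py .278 2.5 64
```

```text
c 0.979 -> 1.513 state [0.268 0.004 0.222]
[[-0.0, 0.001, -0.001, 0], [-0.0, 0.002, -0.003, 0], [-0.0, 0.003, -0.004, 0], [-0.0, 0.004, -0.006, 0], [-0.001, 0.005, -0.007, 0], [-0.001, 0.005, -0.009, 0], [-0.001, 0.006, -0.01, 0], [-0.001, 0.008, -0.012, 0]]
[[-0.0, 0.0, -0.002, 0], [-0.0, 0.001, -0.003, 0], [-0.0, 0.002, -0.005, 0], [-0.0, 0.003, -0.006, 0], [-0.0, 0.003, -0.008, 0], [-0.001, 0.004, -0.009, 0], [-0.001, 0.005, -0.01, 0], [-0.001, 0.006, -0.013, 0]]
[[-0.0, 0.001, -0.001, 0], [-0.0, 0.001, -0.003, 0], [-0.0, 0.002, -0.004, 0], [-0.0, 0.003, -0.006, 0], [-0.0, 0.003, -0.007, 0], [-0.001, 0.004, -0.009, 0], [-0.001, 0.005, -0.01, 0], [-0.001, 0.006, -0.012, 0]]
[[-0.0, 0.0, -0.002, 0], [-0.0, 0.001, -0.003, 0], [-0.0, 0.001, -0.005, 0], [-0.0, 0.002, -0.006, 0], [-0.0, 0.002, -0.008, 0], [-0.0, 0.003, -0.009, 0], [-0.0, 0.003, -0.011, 0], [-0.001, 0.004, -0.013, 0]]
[[-0.0, 0.001, -0.002, 0], [-0.0, 0.001, -0.003, 0], [-0.0, 0.001, -0.004, 0], [-0.0, 0.002, -0.006, 0], [-0.0, 0.002, -0.007, 0], [-0.0, 0.003, -0.009, 0], [-0.0, 0.003, -0.01, 0], [-0.0, 0.004, -0.012, 0]]
[[0.0, -0.0, -0.002, 0], [-0.0, 0.0, -0.003, 0], [-0.0, 0.001, -0.005, 0], [-0.0, 0.001, -0.006, 0], [-0.0, 0.001, -0.008, 0], [-0.0, 0.002, -0.009, 0], [-0.0, 0.002, -0.01, 0], [-0.0, 0.002, -0.013, 0]]
[[-0.0, 0.001, -0.001, 0], [-0.0, 0.001, -0.003, 0], [-0.0, 0.001, -0.004, 0], [-0.0, 0.001, -0.006, 0], [-0.0, 0.002, -0.007, 0], [-0.0, 0.002, -0.009, 0], [-0.0, 0.002, -0.01, 0], [-0.0, 0.002, -0.012, 0]]
[[-0.0, 0.0, -0.002, 0], [-0.0, 0.001, -0.003, 0], [-0.0, 0.001, -0.005, 0], [-0.0, 0.001, -0.006, 0], [-0.0, 0.001, -0.008, 0], [-0.0, 0.001, -0.009, 0], [-0.0, 0.001, -0.011, 0], [-0.0, 0.001, -0.013, 0]]
m,th0,w0,b0 [1.4205 0.0062 0.0139 0.0344] res [-0.0023  0.0017 -0.     -0.0021 -0.0005 -0.0007  0.003   0.0004 -0.0003
  0.0003] state [0.2679 0.004  0.2221] b 0.4893
```

Call:
arm_command --pt "0 0.001 -0.001 0" --pt "0 0.002 -0.003 0" --pt "0 0.003 -0.004 0" --pt "0 0.004 -0.006 0" --pt "-0.001 0.005 -0.007 0" --pt "-0.001 0.005 -0.009 0" --pt "-0.001 0.006 -0.01 0" --pt "-0.001 0.008 -0.012 0"

```text
time: 12.65
tool_pos: [0.5174, 0.1166, 0.2216]
ee_rot: [-3.141, 0.001, -3.012]
wrist_force: [-1.2, -2.9, -0.8]
width: 0.0212
finger_force: 30.0
```

```bash
python3 rec.py
```

```text
t 9.47 clock 12.7 th (0.2672, 0.1614, 233) c cmd 1.051 c meas 1.052 F [-0.6 -2.3 -0.7]
```

Call:
arm_command --pt "0 0 -0.002 0" --pt "0 0.001 -0.003 0" --pt "0 0.002 -0.005 0" --pt "0 0.003 -0.006 0" --pt "0 0.003 -0.008 0" --pt "-0.001 0.004 -0.009 0" --pt "-0.001 0.005 -0.01 0" --pt "-0.001 0.006 -0.013 0"

```text
time: 13.37
tool_pos: [0.5169, 0.1197, 0.2152]
ee_rot: [-3.141, 0.001, -3.012]
wrist_force: [-1.1, -2.1, -0.3]
width: 0.0209
finger_force: 30.0
```

```bash
python3 rec.py
```

```text
t 10.18 clock 13.42 th (0.2694, 0.1613, 232) c cmd 1.123 c meas 1.125 F [ 1.  -1.6 -0.6]
```

Call:
arm_command --pt "0 0.001 -0.001 0" --pt "0 0.001 -0.003 0" --pt "0 0.002 -0.004 0" --pt "0 0.003 -0.006 0" --pt "0 0.003 -0.007 0" --pt "-0.001 0.004 -0.009 0" --pt "-0.001 0.005 -0.01 0" --pt "-0.001 0.006 -0.012 0"

```text
time: 14.08
tool_pos: [0.5165, 0.1225, 0.2091]
ee_rot: [-3.141, 0.001, -3.012]
wrist_force: [2.0, -4.5, -1.3]
width: 0.021
finger_force: 30.0
```

```bash
python3 rec.py
```

```text
t 10.9 clock 14.13 th (0.274, 0.1614, 232) c cmd 1.19 c meas 1.19 F [ 1.5 -4.2 -0.9]
```

Call:
arm_command --pt "0 0 -0.002 0" --pt "0 0.001 -0.003 0" --pt "0 0.001 -0.005 0" --pt "0 0.002 -0.006 0" --pt "0 0.002 -0.008 0" --pt "0 0.003 -0.009 0" --pt "0 0.003 -0.011 0" --pt "-0.001 0.004 -0.013 0"

```text
time: 14.8
tool_pos: [0.516, 0.1247, 0.2025]
ee_rot: [-3.141, 0.001, -3.012]
wrist_force: [3.4, -4.6, -1.6]
width: 0.021
finger_force: 30.0
```

```bash
python3 rec.py
python3 - <<'E'
from plan import *
S=load();S['pend']=[];save(S)
E
python3 fg.py .278 2 72
```

```text
t 11.62 clock 14.85 th (0.275, 0.1617, 232) c cmd 1.258 c meas 1.259 F [ 4.  -3.6 -0.4]
c 1.258 -> 1.842 state [ 0.275 -0.001  0.474]
[[-0.0, 0.0, -0.002, 0], [-0.0, 0.001, -0.003, 0], [-0.0, 0.001, -0.005, 0], [-0.0, 0.002, -0.006, 0], [-0.0, 0.002, -0.008, 0], [-0.0, 0.003, -0.009, 0], [-0.0, 0.003, -0.01, 0], [-0.0, 0.004, -0.013, 0]]
[[-0.0, 0.0, -0.001, 0], [-0.0, 0.0, -0.003, 0], [-0.0, 0.001, -0.004, 0], [-0.0, 0.001, -0.006, 0], [-0.0, 0.001, -0.007, 0], [-0.0, 0.002, -0.009, 0], [-0.0, 0.002, -0.01, 0], [-0.0, 0.002, -0.012, 0]]
[[-0.0, 0.001, -0.002, 0], [-0.0, 0.001, -0.003, 0], [-0.0, 0.001, -0.005, 0], [-0.0, 0.001, -0.007, 0], [-0.0, 0.002, -0.008, 0], [-0.0, 0.002, -0.01, 0], [-0.0, 0.002, -0.011, 0], [-0.0, 0.002, -0.014, 0]]
[[-0.0, 0.001, -0.001, 0], [-0.0, 0.001, -0.003, 0], [-0.0, 0.001, -0.004, 0], [-0.0, 0.001, -0.006, 0], [-0.0, 0.001, -0.007, 0], [-0.0, 0.001, -0.009, 0], [-0.0, 0.001, -0.01, 0], [-0.0, 0.001, -0.013, 0]]
[[-0.0, 0.0, -0.001, 0], [-0.0, 0.001, -0.003, 0], [-0.0, 0.001, -0.004, 0], [-0.0, 0.001, -0.006, 0], [-0.0, 0.001, -0.007, 0], [-0.0, 0.00
[... 354 characters left out ...]
1, -0.006, 0], [0.0, -0.001, -0.008, 0], [0.0, -0.001, -0.009, 0], [0.0, -0.001, -0.011, 0], [0.0, -0.001, -0.013, 0]]
[[0.0, -0.001, -0.002, 0], [0.0, -0.001, -0.003, 0], [0.0, -0.001, -0.005, 0], [0.0, -0.001, -0.006, 0], [0.0, -0.002, -0.008, 0], [0.0, -0.002, -0.009, 0], [0.0, -0.002, -0.011, 0], [0.0, -0.003, -0.013, 0]]
[[-0.0, 0.0, -0.001, 0], [0.0, -0.0, -0.003, 0], [0.0, -0.001, -0.004, 0], [0.0, -0.001, -0.006, 0], [0.0, -0.001, -0.007, 0], [0.0, -0.002, -0.009, 0], [0.0, -0.002, -0.01, 0], [0.0, -0.003, -0.012, 0]]
m,th0,w0,b0 [1.4356 0.0076 0.0147 0.0379] res [-0.001  -0.002   0.001  -0.0011 -0.0015 -0.001   0.0014  0.0038  0.002
  0.0005] state [ 0.2754 -0.0009  0.4741] b 0.5086
```

Call:
arm_command --pt "0 0 -0.002 0" --pt "0 0.001 -0.003 0" --pt "0 0.001 -0.005 0" --pt "0 0.002 -0.006 0" --pt "0 0.002 -0.008 0" --pt "0 0.003 -0.009 0" --pt "0 0.003 -0.01 0" --pt "0 0.004 -0.013 0"

```text
time: 15.52
tool_pos: [0.5159, 0.1266, 0.1962]
ee_rot: [-3.141, 0.001, -3.012]
wrist_force: [3.3, -4.4, 0.2]
width: 0.0212
finger_force: 30.0
```

```bash
python3 rec.py
```

```text
t 12.33 clock 15.57 th (0.2737, 0.1617, 232) c cmd 1.326 c meas 1.327 F [ 4.3 -4.2 -0.8]
```

Call:
arm_command --pt "0 0 -0.001 0" --pt "0 0 -0.003 0" --pt "0 0.001 -0.004 0" --pt "0 0.001 -0.006 0" --pt "0 0.001 -0.007 0" --pt "0 0.002 -0.009 0" --pt "0 0.002 -0.01 0" --pt "0 0.002 -0.012 0"

```text
time: 16.23
tool_pos: [0.5157, 0.1278, 0.1901]
ee_rot: [3.142, 0.0, -3.012]
wrist_force: [2.6, -4.0, -0.9]
width: 0.0212
finger_force: 30.0
```

```bash
python3 rec.py
```

```text
t 13.05 clock 16.28 th (0.2727, 0.1617, 231) c cmd 1.387 c meas 1.388 F [ 3.4 -4.   0.1]
```

Call:
arm_command --pt "0 0.001 -0.002 0" --pt "0 0.001 -0.003 0" --pt "0 0.001 -0.005 0" --pt "0 0.001 -0.007 0" --pt "0 0.002 -0.008 0" --pt "0 0.002 -0.01 0" --pt "0 0.002 -0.011 0" --pt "0 0.002 -0.014 0"

```text
time: 16.95
tool_pos: [0.5156, 0.1289, 0.1832]
ee_rot: [3.141, 0.0, -3.012]
wrist_force: [3.2, -3.7, 0.9]
width: 0.0213
finger_force: 30.0
```

```bash
python3 rec.py
```

```text
t 13.77 clock 17.0 th (0.2759, 0.1617, 232) c cmd 1.458 c meas 1.46 F [ 2.9 -4.   0.1]
```

Call:
arm_command --pt "0 0.001 -0.001 0" --pt "0 0.001 -0.003 0" --pt "0 0.001 -0.004 0" --pt "0 0.001 -0.006 0" --pt "0 0.001 -0.007 0" --pt "0 0.001 -0.009 0" --pt "0 0.001 -0.01 0" --pt "0 0.001 -0.013 0"

```text
time: 17.67
tool_pos: [0.5155, 0.1295, 0.1766]
ee_rot: [3.141, 0.0, -3.012]
wrist_force: [2.6, -3.7, 0.6]
width: 0.0214
finger_force: 30.0
```

```bash
python3 rec.py
python3 - <<'E'
from plan import *
S=load();S['pend']=[];c=S['L'][-1][1];b=snap('top','t5.png');S['L']+=[[.05,c]];save(S)
B=cv2.resize(b[118:148,216:258],None,fx=16,fy=16,interpolation=cv2.INTER_CUBIC);cv2.imwrite('pics/m5.png',B)
E
python3 fg.py .280 2 56
```

```text
t 14.48 clock 17.72 th (0.2796, 0.1617, 231) c cmd 1.523 c meas 1.526 F [ 3.7 -3.7 -0.5]
c 1.523 -> 1.99 state [0.277 0.001 0.736]
[[-0.0, 0.0, -0.002, 0], [-0.0, 0.0, -0.004, 0], [-0.0, 0.0, -0.005, 0], [-0.0, 0.0, -0.007, 0], [-0.0, 0.0, -0.009, 0], [-0.0, 0.0, -0.01, 0], [-0.0, 0.0, -0.012, 0], [-0.0, 0.0, -0.014, 0]]
[[-0.0, 0.0, -0.002, 0], [-0.0, 0.0, -0.003, 0], [-0.0, 0.0, -0.005, 0], [0.0, -0.0, -0.006, 0], [0.0, -0.0, -0.008, 0], [0.0, -0.0, -0.009, 0], [0.0, -0.0, -0.011, 0], [0.0, -0.001, -0.013, 0]]
[[-0.0, 0.0, -0.002, 0], [-0.0, 0.0, -0.003, 0], [0.0, -0.0, -0.005, 0], [0.0, -0.0, -0.007, 0], [0.0, -0.0, -0.008, 0], [0.0, -0.001, -0.01, 0], [0.0, -0.001, -0.011, 0], [0.0, -0.001, -0.014, 0]]
[[0.0, -0.0, -0.001, 0], [0.0, -0.001, -0.003, 0], [0.0, -0.001, -0.004, 0], [0.0, -0.001, -0.006, 0], [0.0, -0.002, -0.007, 0], [0.0, -0.002, -0.009, 0], [0.0, -0.002, -0.01, 0], [0.0, -0.003, -0.013, 0]]
[[0.0, -0.0, -0.001, 0], [0.0, -0.0, -0.003, 0], [0.0, -0.001, -0.004, 0], [0.0, -0.001, -0.006, 0], [0.0, -0.001, -0.007, 0], [0.0, -0.002, -0.009, 0], [0.0, -0.002, -0.01, 0], [0.0, -0.003, -0.012, 0]]
[[0.0, -0.0, -0.002, 0], [0.0, -0.001, -0.003, 0], [0.0, -0.001, -0.005, 0], [0.0, -0.002, -0.006, 0], [0.0, -0.002, -0.008, 0], [0.0, -0.003, -0.009, 0], [0.0, -0.003, -0.01, 0], [0.001, -0.004, -0.013, 0]]
[[0.0, -0.001, -0.001, 0], [0.0, -0.001, -0.002, 0], [0.0, -0.002, -0.004, 0], [0.0, -0.002, -0.005, 0], [0.0, -0.003, -0.007, 0], [0.0, -0.003, -0.008, 0], [0.001, -0.004, -0.01, 0], [0.001, -0.005, -0.012, 0]]
m,th0,w0,b0 [1.4405 0.0081 0.0161 0.039 ] res [-0.0016 -0.0011  0.0009  0.0027  0.0013  0.0003  0.0014  0.0042  0.0013
 -0.0025] state [0.2772 0.0008 0.7358] b 0.5099
```

View pics/m5.png

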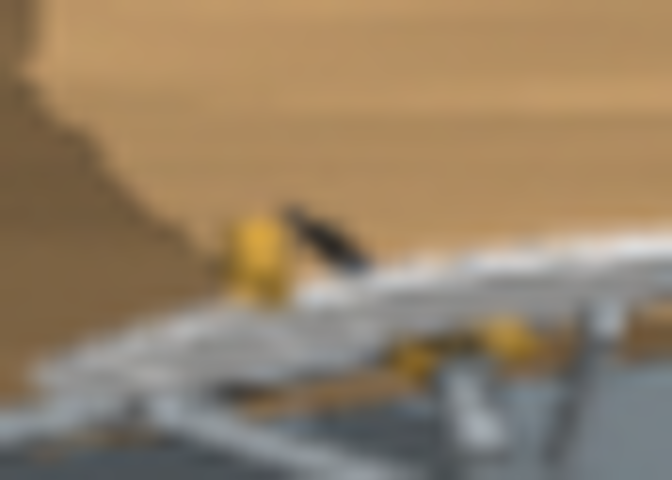

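In the top crop the tip is at (288,208) and the tab's top centre at (260,225), which matches the pointer lying in line with the index. Continue the hold at 0.280.

Call:
arm_command --pt "0 0 -0.002 0" --pt "0 0 -0.004 0" --pt "0 0 -0.005 0" --pt "0 0 -0.007 0" --pt "0 0 -0.009 0" --pt "0 0 -0.01 0" --pt "0 0 -0.012 0" --pt "0 0 -0.014 0"

```text
time: 18.43
tool_pos: [0.5155, 0.1295, 0.1694]
ee_rot: [3.141, -0.0, -3.011]
wrist_force: [2.1, -2.6, 1.5]
width: 0.0211
finger_force: 30.0
```

```bash
python3 rec.py
```

```text
t 15.25 clock 18.48 th (0.2764, 0.1617, 230) c cmd 1.593 c meas 1.595 F [ 1.4 -2.8  0.4]
```

Call:
arm_command --pt "0 0 -0.002 0" --pt "0 0 -0.003 0" --pt "0 0 -0.005 0" --pt "0 0 -0.006 0" --pt "0 0 -0.008 0" --pt "0 0 -0.009 0" --pt "0 0 -0.011 0" --pt "0 -0.001 -0.013 0"

```text
time: 19.15
tool_pos: [0.5155, 0.129, 0.1629]
ee_rot: [3.141, -0.0, -3.011]
wrist_force: [1.1, -1.7, 1.3]
width: 0.0215
finger_force: 30.0
```

```bash
python3 rec.py
```

```text
t 15.97 clock 19.2 th (0.276, 0.1618, 232) c cmd 1.658 c meas 1.661 F [ 0.7 -1.5  0.4]
```

Call:
arm_command --pt "0 0 -0.002 0" --pt "0 0 -0.003 0" --pt "0 0 -0.005 0" --pt "0 0 -0.007 0" --pt "0 0 -0.008 0" --pt "0 -0.001 -0.01 0" --pt "0 -0.001 -0.011 0" --pt "0 -0.001 -0.014 0"

```text
time: 19.87
tool_pos: [0.5157, 0.1283, 0.1561]
ee_rot: [3.142, 0.0, -3.012]
wrist_force: [1.1, -2.8, 1.1]
width: 0.021
finger_force: 30.0
```

```bash
python3 rec.py
```

```text
t 16.68 clock 19.92 th (0.2813, 0.1616, 230) c cmd 1.728 c meas 1.731 F [ 1.9 -1.6  1.3]
```

Call:
arm_command --pt "0 0 -0.001 0" --pt "0 -0.001 -0.003 0" --pt "0 -0.001 -0.004 0" --pt "0 -0.001 -0.006 0" --pt "0 -0.002 -0.007 0" --pt "0 -0.002 -0.009 0" --pt "0 -0.002 -0.01 0" --pt "0 -0.003 -0.013 0"

```text
time: 20.58
tool_pos: [0.5158, 0.1269, 0.1497]
ee_rot: [3.141, 0.001, -3.011]
wrist_force: [1.6, -2.0, 1.2]
width: 0.021
finger_force: 30.0
```

```bash
python3 rec.py
python3 - <<'E'
from plan import *
S=load();S['pend']=[];save(S)
E
sed -i "s|^f=least|W=np.array([1. if x[0]>S['L'] and 0 else 1 for x in []]) if 0 else 1\nf=least|" fit.py; python3 fg.py .281 2 48
```

```text
t 17.4 clock 20.63 th (0.2812, 0.1616, 233) c cmd 1.795 c meas 1.797 F [ 1.9 -2.2  2.1]
c 1.795 -> 2.188 state [0.28  0.001 0.995]
[[0.0, -0.0, -0.001, 0], [0.0, -0.001, -0.003, 0], [0.0, -0.001, -0.004, 0], [0.0, -0.001, -0.006, 0], [0.0, -0.002, -0.007, 0], [0.0, -0.002, -0.009, 0], [0.0, -0.003, -0.01, 0], [0.0, -0.003, -0.013, 0]]
[[0.0, -0.001, -0.001, 0], [0.0, -0.001, -0.003, 0], [0.0, -0.002, -0.004, 0], [0.0, -0.002, -0.006, 0], [0.0, -0.003, -0.007, 0], [0.0, -0.003, -0.008, 0], [0.0, -0.004, -0.01, 0], [0.001, -0.004, -0.012, 0]]
[[0.0, -0.001, -0.002, 0], [0.0, -0.002, -0.003, 0], [0.0, -0.002, -0.005, 0], [0.0, -0.003, -0.006, 0], [0.0, -0.003, -0.007, 0], [0.001, -0.004, -0.009, 0], [0.001, -0.004, -0.01, 0], [0.001, -0.005, -0.012, 0]]
[[0.0, -0.001, -0.002, 0], [0.0, -0.002, -0.003, 0], [0.0, -0.002, -0.005, 0], [0.0, -0.003, -0.006, 0], [0.0, -0.004, -0.007, 0], [0.001, -0.004, -0.009, 0], [0.001, -0.005, -0.01, 0], [0.001, -0.006, -0.012, 0]]
[[0.0, -0.001, -0.002, 0], [0.0, -0.002, -0.003, 0], [0.0, -0.002, -0.004, 0], [0.0, -0.003, -0.005, 0], [0.0, -0.004, -0.007, 0], [0.001, -0.005, -0.008, 0], [0.001, -0.005, -0.009, 0], [0.001, -0.007, -0.011, 0]]
[[0.0, -0.0, -0.002, 0], [0.0, -0.001, -0.003, 0], [0.0, -0.002, -0.004, 0], [0.0, -0.003, -0.006, 0], [0.0, -0.004, -0.007, 0], [0.001, -0.004, -0.008, 0], [0.001, -0.005, -0.009, 0], [0.001, -0.007, -0.011, 0]]
m,th0,w0,b0 [1.4417 0.0083 0.0169 0.0392] res [ 0.0011  0.0004  0.0012  0.0038  0.0012 -0.0024  0.0012  0.0033 -0.0016
 -0.0014] state [2.799e-01 9.000e-04 9.953e-01] b 0.52
```

Call:
arm_command --pt "0 0 -0.001 0" --pt "0 -0.001 -0.003 0" --pt "0 -0.001 -0.004 0" --pt "0 -0.001 -0.006 0" --pt "0 -0.002 -0.007 0" --pt "0 -0.002 -0.009 0" --pt "0 -0.003 -0.01 0" --pt "0 -0.003 -0.013 0"

```text
time: 21.3
tool_pos: [0.516, 0.1253, 0.1432]
ee_rot: [-3.142, 0.001, -3.012]
wrist_force: [2.7, -2.2, 2.4]
width: 0.021
finger_force: 30.0
```

```bash
python3 rec.py
```

```text
t 18.12 clock 21.35 th (0.2794, 0.1615, 230) c cmd 1.862 c meas 1.864 F [ 3.7 -2.7  1.2]
```

Call:
arm_command --pt "0 -0.001 -0.001 0" --pt "0 -0.001 -0.003 0" --pt "0 -0.002 -0.004 0" --pt "0 -0.002 -0.006 0" --pt "0 -0.003 -0.007 0" --pt "0 -0.003 -0.008 0" --pt "0 -0.004 -0.01 0" --pt "0.001 -0.004 -0.012 0"

```text
time: 22.02
tool_pos: [0.5162, 0.1233, 0.1371]
ee_rot: [3.142, 0.0, -3.012]
wrist_force: [3.2, -1.7, 2.0]
width: 0.0214
finger_force: 30.0
```

```bash
python3 rec.py
```

```text
t 18.83 clock 22.07 th (0.2821, 0.1617, 232) c cmd 1.925 c meas 1.927 F [ 5.  -3.2  0.8]
```

Call:
arm_command --pt "0 -0.001 -0.002 0" --pt "0 -0.002 -0.003 0" --pt "0 -0.002 -0.005 0" --pt "0 -0.003 -0.006 0" --pt "0 -0.003 -0.007 0" --pt "0.001 -0.004 -0.009 0" --pt "0.001 -0.004 -0.01 0" --pt "0.001 -0.005 -0.012 0"

```text
time: 22.73
tool_pos: [0.5165, 0.1208, 0.131]
ee_rot: [3.142, -0.0, -3.012]
wrist_force: [4.2, -2.3, 2.3]
width: 0.0213
finger_force: 30.0
```

```bash
python3 rec.py
```

```text
t 19.55 clock 22.78 th (0.2815, 0.1617, 233) c cmd 1.99 c meas 1.994 F [ 3.5 -2.4  1.7]
```

Call:
arm_command --pt "0 -0.001 -0.002 0" --pt "0 -0.002 -0.003 0" --pt "0 -0.002 -0.005 0" --pt "0 -0.003 -0.006 0" --pt "0 -0.004 -0.007 0" --pt "0.001 -0.004 -0.009 0" --pt "0.001 -0.005 -0.01 0" --pt "0.001 -0.006 -0.012 0"

```text
time: 23.45
tool_pos: [0.5169, 0.1179, 0.1249]
ee_rot: [3.141, -0.0, -3.012]
wrist_force: [3.0, -2.9, 2.5]
width: 0.0215
finger_force: 30.0
```

```bash
python3 rec.py
```

```text
t 20.27 clock 23.5 th (0.282, 0.1617, 232) c cmd 2.057 c meas 2.061 F [ 3.8 -1.8  1.5]
```

Call:
arm_command --pt "0 -0.001 -0.002 0" --pt "0 -0.002 -0.003 0" --pt "0 -0.002 -0.004 0" --pt "0 -0.003 -0.005 0" --pt "0 -0.004 -0.007 0" --pt "0.001 -0.005 -0.008 0" --pt "0.001 -0.005 -0.009 0" --pt "0.001 -0.007 -0.011 0"

```text
time: 24.17
tool_pos: [0.5173, 0.1145, 0.1194]
ee_rot: [3.141, -0.001, -3.011]
wrist_force: [3.0, -0.9, 1.9]
width: 0.0213
finger_force: 30.0
```

```bash
python3 rec.py
python3 - <<'E'
from plan import *
S=load();S['pend']=[];save(S)
E
python3 fg.py 0 6 80 | tee out.txt | head -1; tail -1 out.txt; python3 -c "
from plan import *
S=load();print(np.round(S['pend'][::4],3))"; sed -n 2,7p out.txt
```

```text
t 20.98 clock 24.22 th (0.2826, 0.1617, 233) c cmd 2.123 c meas 2.127 F [ 3.9 -0.9  1. ]
c 2.123 -> 1.61 state [2.820e-01 1.000e-03 1.322e+00]
[[-0.0, 0.0, -0.0, 0], [-0.0, 0.0, -0.0, 0], [-0.0, 0.0, -0.0, 0], [-0.0, 0.0, -0.0, 0], [-0.0, 0.0, -0.0, 0], [-0.0, 0.0, -0.0, 0], [-0.0, 0.0, -0.0, 0], [-0.0, 0.0, -0.0, 0]]
[2.127 2.145 2.163 2.163 2.159 2.134 2.1   2.053 2.004 1.943 1.88  1.823
 1.766 1.721 1.68  1.655 1.635 1.62  1.61  1.61 ]
[[0.0, -0.0, -0.001, 0], [0.0, -0.001, -0.002, 0], [0.0, -0.001, -0.002, 0], [0.0, -0.002, -0.003, 0], [0.0, -0.002, -0.004, 0], [0.0, -0.003, -0.004, 0], [0.0, -0.003, -0.005, 0], [0.001, -0.004, -0.006, 0]]
[[0.0, -0.0, -0.001, 0], [0.0, -0.0, -0.001, 0], [0.0, -0.0, -0.001, 0], [0.0, -0.0, -0.001, 0], [0.0, -0.0, -0.001, 0], [0.0, -0.0, -0.001, 0], [0.0, -0.0, -0.0, 0], [0.0, -0.0, -0.0, 0]]
[[-0.0, 0.0, 0.0, 0], [-0.0, 0.001, 0.001, 0], [-0.0, 0.001, 0.002, 0], [-0.0, 0.002, 0.003, 0], [-0.0, 0.003, 0.004, 0], [-0.0, 0.004, 0.005, 0], [-0.001, 0.005, 0.007, 0], [-0.001, 0.005, 0.008, 0]]
[[-0.0, 0.001, 0.002, 0], [-0.0, 0.002, 0.004, 0], [-0.0, 0.003, 0.006, 0], [-0.001, 0.005, 0.008, 0], [-0.001, 0.006, 0.01, 0], [-0.001, 0.007, 0.012, 0], [-0.001, 0.008, 0.015, 0], [-0.001, 0.009, 0.017, 0]]
[[-0.0, 0.001, 0.002, 0], [-0.0, 0.003, 0.005, 0], [-0.0, 0.004, 0.008, 0], [-0.001, 0.005, 0.011, 0], [-0.001, 0.006, 0.013, 0], [-0.001, 0.007, 0.016, 0], [-0.001, 0.008, 0.019, 0], [-0.001, 0.009, 0.022, 0]]
[[-0.0, 0.001, 0.003, 0], [-0.0, 0.002, 0.006, 0], [-0.0, 0.003, 0.009, 0], [-0.0, 0.004, 0.012, 0], [-0.001, 0.004, 0.014, 0], [-0.001, 0.005, 0.017, 0], [-0.001, 0.006, 0.02, 0], [-0.001, 0.006, 0.022, 0]]
```

The pointer has stood at 0.272–0.283 for 10 s. Now let down smoothly.

Call:
arm_command --pt "0 0 -0.001 0" --pt "0 -0.001 -0.002 0" --pt "0 -0.001 -0.002 0" --pt "0 -0.002 -0.003 0" --pt "0 -0.002 -0.004 0" --pt "0 -0.003 -0.004 0" --pt "0 -0.003 -0.005 0" --pt "0.001 -0.004 -0.006 0"

```text
time: 24.88
tool_pos: [0.5176, 0.1125, 0.1163]
ee_rot: [3.141, -0.001, -3.011]
wrist_force: [0.6, -0.2, 0.7]
width: 0.0209
finger_force: 30.0
```

```bash
python3 rec.py
```

```text
t 21.7 clock 24.93 th (0.2811, 0.1616, 232) c cmd 2.159 c meas 2.163 F [ 1.8 -0.4  1.8]
```

Call:
arm_command --pt "0 0 -0.001 0" --pt "0 0 -0.001 0" --pt "0 0 -0.001 0" --pt "0 0 -0.001 0" --pt "0 0 -0.001 0" --pt "0 0 -0.001 0" --pt "0 0 0 0" --pt "0 0 0 0"

```text
time: 25.6
tool_pos: [0.5177, 0.1125, 0.1163]
ee_rot: [3.141, -0.001, -3.011]
wrist_force: [0.5, -0.4, 0.9]
width: 0.0214
finger_force: 30.0
```

```bash
python3 rec.py
```

```text
t 22.42 clock 25.65 th (0.2652, 0.1615, 232) c cmd 2.159 c meas 2.16 F [-0.2  0.5  0.7]
```

Call:
arm_command --pt "0 0 0 0" --pt "0 0.001 0.001 0" --pt "0 0.001 0.002 0" --pt "0 0.002 0.003 0" --pt "0 0.003 0.004 0" --pt "0 0.004 0.005 0" --pt "-0.001 0.005 0.007 0" --pt "-0.001 0.005 0.008 0"

```text
time: 26.32
tool_pos: [0.5173, 0.1151, 0.1206]
ee_rot: [3.141, -0.0, -3.011]
wrist_force: [-0.4, 2.0, 0.1]
width: 0.0215
finger_force: 30.0
```

```bash
python3 rec.py
```

```text
t 23.13 clock 26.37 th (0.225, 0.1616, 234) c cmd 2.111 c meas 2.11 F [-0.4  1.6  0. ]
```

Call:
arm_command --pt "0 0.001 0.002 0" --pt "0 0.002 0.004 0" --pt "0 0.003 0.006 0" --pt "-0.001 0.005 0.008 0" --pt "-0.001 0.006 0.01 0" --pt "-0.001 0.007 0.012 0" --pt "-0.001 0.008 0.015 0" --pt "-0.001 0.009 0.017 0"

```text
time: 27.03
tool_pos: [0.5167, 0.1195, 0.129]
ee_rot: [3.141, -0.001, -3.012]
wrist_force: [-3.0, 1.1, -0.4]
width: 0.0212
finger_force: 30.0
```

```bash
python3 rec.py
python3 - <<'E'
from plan import *
S=load();S['pend']=[];save(S)
E
python3 fg.py 0 3.7 56
```

```text
t 23.85 clock 27.08 th (0.1707, 0.1616, 230) c cmd 2.015 c meas 2.012 F [-3.1  1.4 -0.7]
c 2.015 -> 1.615 state [ 0.166 -0.079  1.542]
[[-0.0, 0.001, 0.003, 0], [-0.0, 0.002, 0.005, 0], [-0.0, 0.003, 0.008, 0], [-0.001, 0.004, 0.01, 0], [-0.001, 0.006, 0.013, 0], [-0.001, 0.007, 0.015, 0], [-0.001, 0.007, 0.018, 0], [-0.001, 0.008, 0.02, 0]]
[[-0.0, 0.001, 0.003, 0], [-0.0, 0.002, 0.006, 0], [-0.0, 0.003, 0.008, 0], [-0.0, 0.004, 0.011, 0], [-0.001, 0.004, 0.013, 0], [-0.001, 0.005, 0.016, 0], [-0.001, 0.006, 0.018, 0], [-0.001, 0.006, 0.021, 0]]
[[-0.0, 0.001, 0.002, 0], [-0.0, 0.001, 0.004, 0], [-0.0, 0.002, 0.006, 0], [-0.0, 0.002, 0.009, 0], [-0.0, 0.002, 0.011, 0], [-0.0, 0.003, 0.013, 0], [-0.0, 0.003, 0.015, 0], [-0.0, 0.003, 0.016, 0]]
[[-0.0, 0.0, 0.002, 0], [-0.0, 0.001, 0.004, 0], [-0.0, 0.001, 0.005, 0], [-0.0, 0.001, 0.007, 0], [-0.0, 0.001, 0.008, 0], [-0.0, 0.001, 0.01, 0], [-0.0, 0.001, 0.011, 0], [-0.0, 0.001, 0.012, 0]]
[[-0.0, 0.001, 0.001, 0], [-0.0, 0.001, 0.002, 0], [-0.0, 0.001, 0.002, 0], [-0.0, 0.001, 0.003, 0], [-0.0, 0.001, 0.004, 0], [-0.0, 0.001, 0.004, 0], [-0.0, 0.001, 0.005, 0], [-0.0, 0.001, 0.005, 0]]
[[0.0, -0.0, 0.001, 0], [0.0, -0.0, 0.001, 0], [0.0, -0.0, 0.002, 0], [-0.0, 0.0, 0.002, 0], [-0.0, 0.0, 0.003, 0], [-0.0, 0.0, 0.003, 0], [-0.0, 0.0, 0.003, 0], [-0.0, 0.0, 0.003, 0]]
[[-0.0, 0.0, -0.0, 0], [-0.0, 0.0, -0.0, 0], [-0.0, 0.0, -0.0, 0], [-0.0, 0.0, -0.0, 0], [-0.0, 0.0, -0.0, 0], [-0.0, 0.0, -0.0, 0], [-0.0, 0.0, -0.0, 0], [-0.0, 0.0, -0.0, 0]]
m,th0,w0,b0 [1.4398 0.0082 0.0176 0.0381] res [-0.001   0.0013 -0.0001  0.0006 -0.0011 -0.0012 -0.0017 -0.0036 -0.0004
  0.0035] state [ 0.1656 -0.0788  1.542 ] b 0.3073
```

Call:
arm_command --pt "0 0.001 0.003 0" --pt "0 0.002 0.005 0" --pt "0 0.003 0.008 0" --pt "-0.001 0.004 0.01 0" --pt "-0.001 0.006 0.013 0" --pt "-0.001 0.007 0.015 0" --pt "-0.001 0.007 0.018 0" --pt "-0.001 0.008 0.02 0"

```text
time: 27.75
tool_pos: [0.5162, 0.1235, 0.1391]
ee_rot: [3.141, -0.001, -3.012]
wrist_force: [-4.1, 1.1, -0.8]
width: 0.0212
finger_force: 30.0
```

```bash
python3 rec.py
```

```text
t 24.57 clock 27.8 th (0.1133, 0.1617, 225) c cmd 1.907 c meas 1.903 F [-4.6  2.2 -0.7]
```

Call:
arm_command --pt "0 0.001 0.003 0" --pt "0 0.002 0.006 0" --pt "0 0.003 0.008 0" --pt "0 0.004 0.011 0" --pt "-0.001 0.004 0.013 0" --pt "-0.001 0.005 0.016 0" --pt "-0.001 0.006 0.018 0" --pt "-0.001 0.006 0.021 0"

```text
time: 28.47
tool_pos: [0.5159, 0.1264, 0.1496]
ee_rot: [3.141, -0.001, -3.011]
wrist_force: [-4.8, 2.9, -0.8]
width: 0.0213
finger_force: 30.0
```

```bash
python3 rec.py
```

```text
t 25.28 clock 28.52 th (0.0699, 0.1616, 216) c cmd 1.798 c meas 1.792 F [-5.8  2.4 -1.1]
```

Call:
arm_command --pt "0 0.001 0.002 0" --pt "0 0.001 0.004 0" --pt "0 0.002 0.006 0" --pt "0 0.002 0.009 0" --pt "0 0.002 0.011 0" --pt "0 0.003 0.013 0" --pt "0 0.003 0.015 0" --pt "0 0.003 0.016 0"

```text
time: 29.18
tool_pos: [0.5157, 0.128, 0.1576]
ee_rot: [3.141, -0.001, -3.011]
wrist_force: [-5.1, 3.1, -0.5]
width: 0.0215
finger_force: 30.0
```

```bash
python3 rec.py;  python3 - <<'E'
from plan import *
S=load();S['pend']=[];save(S)
E
python3 fg.py 0.001 2 40
```

```text
t 26.0 clock 29.23 th (0.0341, 0.1619, 211) c cmd 1.716 c meas 1.712 F [-6.   2.9  0.2]
c 1.716 -> 1.621 state [ 0.032 -0.037  1.609]
[[-0.0, 0.0, 0.002, 0], [-0.0, 0.0, 0.003, 0], [-0.0, 0.001, 0.005, 0], [-0.0, 0.001, 0.006, 0], [-0.0, 0.001, 0.007, 0], [-0.0, 0.001, 0.009, 0], [-0.0, 0.001, 0.01, 0], [-0.0, 0.001, 0.01, 0]]
[[-0.0, 0.0, 0.001, 0], [-0.0, 0.0, 0.002, 0], [-0.0, 0.0, 0.003, 0], [-0.0, 0.001, 0.004, 0], [-0.0, 0.001, 0.004, 0], [-0.0, 0.001, 0.005, 0], [-0.0, 0.001, 0.005, 0], [-0.0, 0.001, 0.006, 0]]
[[0.0, -0.0, 0.0, 0], [0.0, -0.0, 0.0, 0], [0.0, -0.0, 0.001, 0], [0.0, -0.0, 0.001, 0], [0.0, -0.0, 0.001, 0], [0.0, -0.0, 0.002, 0], [0.0, -0.0, 0.002, 0], [0.0, -0.0, 0.003, 0]]
[[0.0, -0.0, -0.0, 0], [0.0, -0.0, -0.0, 0], [0.0, -0.0, -0.0, 0], [0.0, -0.0, -0.0, 0], [0.0, -0.0, -0.0, 0], [0.0, -0.0, -0.0, 0], [0.0, -0.0, -0.0, 0], [0.0, -0.0, -0.0, 0]]
[[0.0, -0.0, -0.0, 0], [0.0, -0.0, -0.0, 0], [0.0, -0.0, -0.0, 0], [0.0, -0.0, -0.0, 0], [0.0, -0.0, -0.0, 0], [0.0, -0.0, -0.0, 0], [0.0, -0.0, -0.0, 0], [0.0, -0.0, -0.0, 0]]
m,th0,w0,b0 [1.4409 0.0082 0.0177 0.0386] res [ 0.0003 -0.0012 -0.0014 -0.002  -0.0038 -0.0005  0.0033  0.0046  0.0001
  0.0022] state [ 0.0321 -0.0375  1.609 ] b 0.075
```

Call:
arm_command --pt "0 0 0.002 0" --pt "0 0 0.003 0" --pt "0 0.001 0.005 0" --pt "0 0.001 0.006 0" --pt "0 0.001 0.007 0" --pt "0 0.001 0.009 0" --pt "0 0.001 0.01 0" --pt "0 0.001 0.01 0"

```text
time: 29.9
tool_pos: [0.5156, 0.1286, 0.1627]
ee_rot: [3.141, -0.001, -3.011]
wrist_force: [-5.3, 2.2, 0.5]
width: 0.0211
finger_force: 30.0
```

```bash
python3 rec.py
```

```text
t 26.72 clock 29.95 th (0.0106, 0.162, 203) c cmd 1.666 c meas 1.662 F [-5.5  2.6 -0.4]
```

Call:
arm_command --pt "0 0 0.001 0" --pt "0 0 0.002 0" --pt "0 0 0.003 0" --pt "0 0.001 0.004 0" --pt "0 0.001 0.004 0" --pt "0 0.001 0.005 0" --pt "0 0.001 0.005 0" --pt "0 0.001 0.006 0"

```text
time: 30.62
tool_pos: [0.5156, 0.1289, 0.1655]
ee_rot: [3.141, -0.001, -3.011]
wrist_force: [-5.6, 1.4, -0.4]
width: 0.0214
finger_force: 30.0
```

```bash
python3 rec.py
```

```text
t 27.43 clock 30.67 th (0.0011, 0.1622, 202) c cmd 1.635 c meas 1.631 F [-5.1  1.1 -0.7]
```

Call:
arm_command --pt "0 0 0 0" --pt "0 0 0 0" --pt "0 0 0.001 0" --pt "0 0 0.001 0" --pt "0 0 0.001 0" --pt "0 0 0.002 0" --pt "0 0 0.002 0" --pt "0 0 0.003 0"

```text
time: 31.33
tool_pos: [0.5156, 0.1289, 0.167]
ee_rot: [3.141, -0.001, -3.011]
wrist_force: [-5.7, 1.6, 0.1]
width: 0.0213
finger_force: 30.0
```

```bash
python3 rec.py
```

```text
t 28.15 clock 31.38 th (0.0021, 0.1621, 201) c cmd 1.621 c meas 1.616 F [-4.8  1.9 -0. ]
```

Call:
arm_command --pt "0 0 0 0" --pt "0 0 0 0" --pt "0 0 0 0" --pt "0 0 0 0"

```text
time: 31.72
tool_pos: [0.5156, 0.1289, 0.167]
ee_rot: [3.141, -0.001, -3.012]
wrist_force: [-6.0, 2.3, 1.5]
width: 0.0214
finger_force: 30.0
```

```bash
python3 - <<'E'
from plan import *
S=load();S['pend']=S['pend'][:4];save(S)
E
python3 rec.py; python3 fit.py
```

```text
t 28.53 clock 31.77 th (0.0019, 0.162, 202) c cmd 1.621 c meas 1.617 F [-5.3  2.5 -0.4]
m,th0,w0,b0 [1.4414 0.0082 0.018  0.0387] res [-0.0038 -0.0006  0.0032  0.0044  0.0001  0.0023  0.0031  0.0025  0.0006
  0.0002] state [ 1.6000e-03 -4.4000e-03  1.6194e+00] b -0.0005
```

Call:
arm_command --pt "0 0 0 0" --pt "0 0 0 0" --pt "0 0 0 0" --pt "0 0 0 0"

```text
time: 32.1
tool_pos: [0.5156, 0.1289, 0.1671]
ee_rot: [3.141, -0.001, -3.012]
wrist_force: [-5.2, 1.9, 0.5]
width: 0.0212
finger_force: 30.0
```

```bash
python3 - <<'E'
from plan import *
S=load();S['pend']=[S['L'][-1][1]]*4;save(S)
E
python3 rec.py; python3 fit.py
```

```text
t 28.92 clock 32.15 th (-0.003, 0.1624, 200) c cmd 1.621 c meas 1.617 F [-4.6  2.4  0.9]
m,th0,w0,b0 [1.4416 0.0083 0.018  0.0387] res [-0.0006  0.0032  0.0045  0.0002  0.0022  0.0031  0.0025  0.0006  0.0001
  0.0032] state [-4.0000e-04 -5.0000e-03  1.6195e+00] b 0.0014
```

Call:
arm_command --pt "0 0 0 0" --pt "0 0 0 0" --pt "0 0 0 0" --pt "0 0 0 0" --pt "0 0 0 0" --pt "0 0 0 0" --pt "0 0 0 0" --pt "0 0 0 0"

```text
time: 32.82
tool_pos: [0.5155, 0.1289, 0.167]
ee_rot: [3.141, -0.001, -3.012]
wrist_force: [-5.1, 1.7, -0.3]
width: 0.0212
finger_force: 30.0
```

```bash
python3 -c "
from h import *
print(rd())"
```

```text
(-0.0017, 0.162, 202)
```

Call:
arm_command --pt "0 0 0 0" --pt "0 0 0 0" --pt "0 0 0 0" --pt "0 0 0 0" --pt "0 0 0 0" --pt "0 0 0 0" --pt "0 0 0 0" --pt "0 0 0 0"

```text
time: 33.53
tool_pos: [0.5155, 0.1289, 0.167]
ee_rot: [3.141, -0.001, -3.012]
wrist_force: [-5.4, 2.0, -0.0]
width: 0.021
finger_force: 30.0
```

```bash
python3 -c "
from h import *
print(rd())"
```

```text
(-0.0007, 0.1621, 200)
```

Call:
arm_command --pt "0 0 0 0" --pt "0 0 0 0" --pt "0 0 0 0" --pt "0 0 0 0" --pt "0 0 0 0" --pt "0 0 0 0" --pt "0 0 0 0" --pt "0 0 0 0"

```text
time: 34.25
tool_pos: [0.5155, 0.1289, 0.167]
ee_rot: [3.141, -0.001, -3.011]
wrist_force: [-5.3, 2.2, -0.6]
width: 0.0209
finger_force: 30.0
```

```bash
python3 -c "
from h import *
print(rd())"
```

```text
(0.0008, 0.1623, 203)
```

The beam is at rest at zero. Open the gripper, then lift straight up.

Call:
arm_command --pt "0 0 0 0" --pt "0 0 0 0" --pt "0 0 0 0" --pt "0 0 0 0" --pt "0 0 0 0" --pt "0 0 0 0" --pt "0 0 0 0" --pt "0 0 0 0" --claw 0

```text
time: 34.97
tool_pos: [0.5162, 0.1288, 0.167]
ee_rot: [-3.142, 0.0, -3.012]
wrist_force: [0.3, -0.2, 0.3]
width: 0.0712
finger_force: 0.0
```

Call:
arm_command --pt "0 0 0 0" --pt "0 0 0 0" --pt "0 0 0 0" --pt "0 0 0 0"

```text
time: 35.3
tool_pos: [0.5161, 0.1288, 0.167]
ee_rot: [3.142, -0.0, -3.012]
wrist_force: [0.1, -0.7, -0.4]
width: 0.0937
finger_force: 0.0
```

Call:
arm_command --pt "0 0 0.02 0" --pt "0 0 0.06 0" --pt "0 0 0.12 0" --pt "0 0 0.18 0" --pt "0 0 0.25 0" --pt "0 0 0.31 0" --pt "0 0 0.36 0" --pt "0 0 0.36 0"

```text
time: 35.97
tool_pos: [0.5175, 0.129, 0.3548]
ee_rot: [3.141, 0.013, -3.012]
wrist_force: [-0.8, -0.4, 0.1]
width: 0.0942
finger_force: 0.0
```

Call:
arm_command --pt "-0.04 0 0 0" --pt "-0.1 0 0 0" --pt "-0.16 0 0 0" --pt "-0.2 0 0 0" --pt "-0.2 0 0 0" --pt "-0.2 0 0 0" --pt "-0.2 0 0 0" --pt "-0.2 0 0 0"

```text
time: 36.63
tool_pos: [0.4169, 0.1287, 0.3463]
ee_rot: [-3.142, -0.001, -3.012]
wrist_force: [0.6, -0.3, 0.5]
width: 0.0941
finger_force: 0.0
```

Run:
```python
from h import *
a=snap('scene','s9.png');print(rd(a));cv2.imwrite('pics/m9.png',cv2.resize(a[130:330,140:320],None,fx=3,fy=3));print(robot.get_obs()['wrist_force'])
```

```text
(-0.0005, 0.1619, 194)
[0.76943612 0.18611001 0.308118  ]
```

Call:
arm_command --pt "0 0 0 0" --pt "0 0 0 0" --pt "0 0 0 0" --pt "0 0 0 0" --pt "0 0 0 0" --pt "0 0 0 0" --pt "0 0 0 0" --pt "0 0 0 0"

```text
time: 37.35
tool_pos: [0.4161, 0.1288, 0.3471]
ee_rot: [3.142, 0.0, -3.012]
wrist_force: [0.4, -0.4, -0.5]
width: 0.0944
finger_force: 0.0
```

Run:
```python
from h import *
a=snap('scene','s10.png');print(rd(a),np.abs(a.astype(int)-cv2.imread('pics/s9.png'))[150:320,150:310].max())
```

```text
(0.0019, 0.162, 196) 14
```

View pics/m9.png

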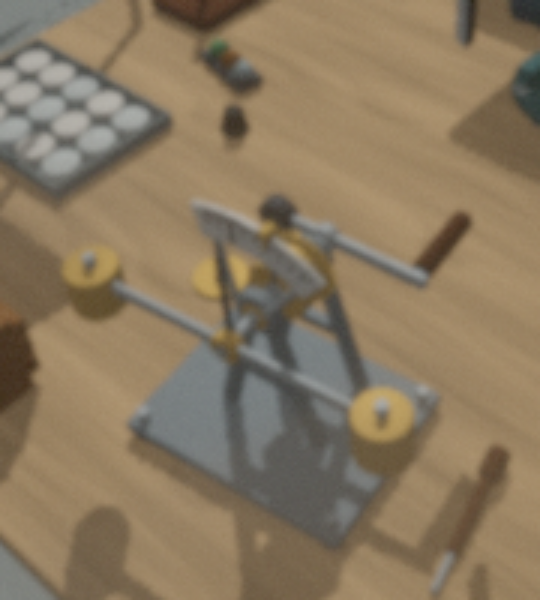

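The beam is level at zero, the crank is at rest with its sleeve at (440,240), and the arm is clear. Handing in.

```bash
python3 -c "
from bench import robot
print(robot.close_job())"
```

```text
the job is handed in; nothing more can be done
None
```

I wound the spring to the index (measured at about 0.278 rad, good to about ±0.01), kept the pointer at 0.272–0.283 rad for about 10 s, let it down to within 0.002 rad of zero, and let go with beam and crank at rest; the job was handed in at about 37 s and no verdict was returned.

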